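# Lay up a laminated wooden hand plane in its gluing form

### The job

Lay up the small laminated wooden plane dry in the pinned gluing form: lift the plain pale cheek off the crossed pile without shifting the cheek beneath it and lay it flat on the board between the pins; then put both dark core blocks on it with their square ends out against the end pins and their sloping faces towards each other, the long heel block at the unpainted end and the short toe block at the red end. Close the body with the pale cheek that bears the pencilled triangle, triangle up, all edges in line, and last lay the narrow dark walnut offcut lengthwise along the middle of it as the clamping pad. Leave the glue bottle, the blue sharpening stone and the sliding bevel where they are.

Things in the scene. Friction and masses are not known exactly. Their poses are not given: they have to be found in the camera images.
- form: Gluing form, fixed: plywood 256 x 100 x 18 mm (x, y, z), red stripe across its +x (toe) end. Origin: centre of underside. 8 upright wooden dowel pins, 8 mm thick, 56 mm tall above the board (top 11 mm coned to 3 mm), at x +-112, y +-12 (end pins) and x +-100, y +-29 mm (side pins): 3 mm clear all round a 210 x 44 mm part. In 'goes to', mm are in this frame.
- plain_cheek: Plain pale board 210 x 44 x 12 mm (x, y, z), the plane's lower side. Origin: centre of underside, x lengthwise. At the start it lies flat, about crosswise, on the marked cheek (underside 12 mm above the bench). Goes to (0, 0, 18), lengthwise in the form, either way round.
- marked_cheek: Pale board 210 x 44 x 12 mm (x, y, z) with a pencilled triangle on top near its +x end, the plane's upper side. Origin: centre of underside, x lengthwise. At the start flat on the bench under the plain cheek. Goes to (0, 0, 66), lengthwise in the form, either way round.
- heel_block: Long dark walnut block, 44 mm wide (y), 36 mm high. Origin: underside, mid-width, 52 mm from its square end (at x = -52); the other end slopes at 45 degrees from x = 80 (y = -22) to x = 36 mm (y = 22). Grip it across the width at the origin. Starts on the 2 mm leather roll. Goes to (-53, 0, 30), its x along the form's x.
- toe_block: Short dark walnut block, 44 mm wide (y), 36 mm high. Origin: underside, mid-width, 22 mm from its square end (at x = -22); the other end slopes from x = 48 (y = 22) to x = 32 mm (y = -22). Grip across the width at x = 10 mm. Starts on the 2 mm leather roll. Goes to (83, 0, 30), its x along the form's -x.
- clamp_pad: Narrow dark walnut offcut 28 x 110 x 14 mm (x, y, z), the clamping pad. Origin: centre of underside, y lengthwise. Starts on the 2 mm leather roll. Goes to (0, 0, 78), its y along the form's x, either way round.
- glue_bottle: Bystander, near the form: upright yellow glue bottle with a red nozzle, 47 mm across, 131 mm tall; origin: centre of its foot.
- blue_stone: Bystander: flat blue sharpening stone, 68 x 110 x 20 mm (x, y, z); origin: centre of its underside.
- bevel: Bystander: closed sliding bevel with a dark wooden stock, 24 x 130 x 20 mm (x, y, z), lying flat; origin: centre of its underside.

How it is judged:
On the way, in this order (a step that is already met when the one before it is completed fails the run):
1. the plain cheek lies flat in the form, and the marked cheek has not been shifted by more than 12 mm (x of plain_cheek in the frame of form between -0.008 and 0.008 m and y of plain_cheek in the frame of form between -0.008 and 0.008 m and z of plain_cheek in the frame of form between 0.014 and 0.022 m and angle between the x axis of plain_cheek and the x axis of form, either way round below 0.1 rad and angle between plain_cheek's own z axis and vertical below 0.06 rad and distance of marked_cheek from where it was at the start of the episode below 0.012 m), for 0.2 s.
2. both core blocks stand on the plain cheek, in either order, heel at the unpainted end, toe at the red end, square ends out (x of plain_cheek in the frame of form between -0.008 and 0.008 m and y of plain_cheek in the frame of form between -0.008 and 0.008 m and z of plain_cheek in the frame of form between 0.014 and 0.022 m and angle between the x axis of plain_cheek and the x axis of form, either way round below 0.1 rad and angle between each of plain_cheek, heel_block, toe_block's own z axis and vertical below 0.06 rad and x of heel_block in the frame of form between -0.061 and -0.045 m and y of heel_block in the frame of form between -0.008 and 0.008 m and z of heel_block in the frame of form between 0.026 and 0.034 m and angle between the x axis of each of heel_block, toe_block and the x axis of form, either way round below 0.12 rad and x of toe_block in the frame of form between 0.075 and 0.091 m and y of toe_block in the frame of form between -0.008 and 0.008 m and z of toe_block in the frame of form between 0.026 and 0.034 m), for 0.2 s.
3. the marked cheek closes the body (all of step 2 and x of marked_cheek in the frame of form between -0.008 and 0.008 m and y of marked_cheek in the frame of form between -0.008 and 0.008 m and z of marked_cheek in the frame of form between 0.062 and 0.07 m and angle between the x axis of marked_cheek and the x axis of form, either way round below 0.1 rad and angle between marked_cheek's own z axis and vertical below 0.06 rad), for 0.2 s.
At the end, for the whole second after the job is handed in: All five parts stacked in order in the form, each within 8 mm along and across its place, 4 mm in height and 0.1 rad in line (blocks 0.12); pad within 20 mm lengthwise, 10 mm across, 0.2 rad; triangle up, all flat, at rest, released; bystanders moved under 30 mm (all of step 3 and x of clamp_pad in the frame of form between -0.02 and 0.02 m and y of clamp_pad in the frame of form between -0.01 and 0.01 m and z of clamp_pad in the frame of form between 0.074 and 0.082 m and angle between the y axis of clamp_pad and the x axis of form, either way round below 0.2 rad and angle between clamp_pad's own z axis and vertical below 0.06 rad and linear speed of each of plain_cheek, heel_block, toe_block, marked_cheek, clamp_pad below 0.02 m/s and distance of each of glue_bottle, blue_stone, bevel from where it was at the start of the episode below 0.03 m); the robot touches nothing.
It fails at once if the glue bottle is pushed more than 30 mm or knocked over (distance of glue_bottle from where it was at the start of the episode above 0.03 m or angle between glue_bottle's own z axis and vertical above 0.5 rad).
It fails at once if the blue stone is pushed more than 30 mm or knocked over (distance of blue_stone from where it was at the start of the episode above 0.03 m or angle between blue_stone's own z axis and vertical above 0.5 rad).
It fails at once if the bevel is pushed more than 30 mm or knocked over (distance of bevel from where it was at the start of the episode above 0.03 m or angle between bevel's own z axis and vertical above 0.5 rad).
It also fails if it takes over 112 s, if anything falls off the work surface, if the arm or the gripper's body presses on something with over 40 N, if the wrist force passes 120 N, or if a joint passes its speed limit or range.

### The arm

A 6-joint arm with a two-finger parallel gripper is mounted at the origin on a cart in front of the work surface, level with it; the furniture and walls round the work are solid. World frame = base frame: x ahead of the robot, y to its left, z up, the work surface at z = 0. Lengths are in m, angles in rad, forces in N, time in s.
With the tool pointing down it reaches from about 0.3 to 0.875 m from the base axis. Payload 6.4 kg.
Tool frame: the origin (TCP) lies at the very end of the fingers, on their centre line; the grasp point (between the pads) lies 19 mm behind it; z points along the fingers, y is the line along which they close (so a half turn about z gives the same grasp; the last joint's range is limited). The gripper opens to 85 mm and grips with 20 to 120 N. Pads are 22 mm wide; open, the fingers measure 114 mm over their backs; the gripper's body (76 mm by 85 mm) begins 54 mm behind the grasp point. The pads swing forward as they close: fully open they stand 13 mm farther back than shut.
Start: joints at [-1.461, 0.181, 1.607, -0, 1.354, -0.206], TCP at [0.179, -0.547, 0.231] pointing down, gripper open.
Joint ranges: [-2.99, 2.99], [-0.89, 2.07], [0.3, 2.58], [-1.14, 4.28], [0, 2.63], [-3.12, 3.12]. Speed limits (rad/s): [2.57, 2.57, 3.01, 3.14, 3.14, 3.14].

### API

Orientations are given as a unit quaternion [w, x, y, z].
In Python, from bench import ctrl gives the robot as it stands.
- The arm moves only by the tool jog_arm, never from a script. Its argument "series" is a list that holds one entry, the list of rows, each a list of 7 numbers: the shift along the tool's x, y, z in mm, then the turn, a rotation vector about the tool's x, y, z in rad, then the finger opening in mm, from 0 to 85.4. In form: [[[tx, ty, tz, rx, ry, rz, gripper], ...]]. A call has exactly 10 rows; each row shifts and turns the commanded pose from where the row before left it, along the tool's axes as they then stand; what a row does not reach is not made up. A row lasts 1/10 s, in which the tool goes at most 50 mm and 8.59 degrees, less where a joint would pass 70% of its speed; a pose out of reach is approached as far as the arm can. A call with a gripper value outside its range is refused whole. The fingers move at their own pace and stop on an object; the grip force is fixed at half the most. Time passes only in rows, so rows that do not move let the fingers close, or fill a call up. It gives the time, the measured TCP pose, the force, the opening and the grip force at its end, in the units of the state.
- ctrl.get_obs(): the state, without advancing time (a new reading comes with each control period).
- ctrl.camera(name): name is "side" or "top"; returns a dict with "frame" (384x512x3 uint8, blue, green, red), "z_map" (384x512 float32, m along the optical axis (not along the pixel's ray), 0 where there is no reading), "fx", "fy", "cx", "cy" (pixels), "xyz" and "rotation" of the camera in the world. Camera axes: x right, y down, z forward; pixel columns grow to the right and rows downward; lengths in m; the calibration is good to about 2 mm. A picture is of the moment at which its call begins.
- ctrl.hand_in(): hands the job in; it is judged then, once.
The state is a dict: "time_s": time; "q": joint angles; "dq": joint speeds; "joint_efforts": joint torques, N m; "eef_pos": TCP position; "eef_rot": TCP orientation; "wrist_force": force on the tool from outside, world axes, zero at the start; "torque": the same for the moment, N m; "opening": opening from 0.0 (shut) to 1.0 (fully open); "grasp_force": force on a finger pad.
Only numpy, scipy, OpenCV 4.12 (cv2) and the standard library are available. Lean on these libraries where they do the work, as an engineer would, in place of code of your own. Each camera call takes 0.05 s, during which the arm holds its last target. There are 200 camera calls.

## Working session

There is one attempt and no reset: what is moved stays moved. The work goes in short steps, Python scripts to look and compute and a tool call to move; the robot and the scene stay as the last step left them, time stands still between calls to the robot, and variables do not carry over. Pictures are saved under pics/ and viewed, at most 14 in all, crops included, and the job is handed in when it is done.

Besides the shell and the picture viewer there is one more tool, called after ">>>" by a JSON object that holds its "op" and its "data". jog_arm: Moves the arm, as the interface text tells. Its arguments: {"type":"object","properties":{"series":{"type":"array"}},"required":["series"]}

```bash
mkdir -p pics; ls
python3 - <<'E'
from bench import ctrl
import cv2,numpy as np
o=ctrl.get_obs(); print(o['eef_pos'],o['eef_rot'],o['opening'],o['time_s'])
for n in('side','top'):
    c=ctrl.camera(n); cv2.imwrite(f'pics/{n}0.png',c['frame']); np.savez(f'{n}0.npz',**c)
    print(n,c['fx'],c['fy'],c['cx'],c['cy'],c['xyz'],np.round(c['rotation'],4).tolist())
E
```

```text
pics
[ 0.17854763 -0.54599126  0.23036086] [-8.99172938e-04  9.87558553e-01  1.57249143e-01  5.62278145e-05] 0.9993577776568419 0.0
side 402.9409239855918 402.9409239855918 262.1715924621627 190.15843354772102 [0.34534753 0.64490539 0.59535055] [0.0502, -0.0696, 0.8744, -0.4775]
top 428.7229336728315 428.7229336728315 264.6819478598807 191.70842690386453 [ 0.4031881  -0.19725504  1.20713429] [-0.0296, 0.7158, -0.6966, 0.0383]
```

View pics/top0.png

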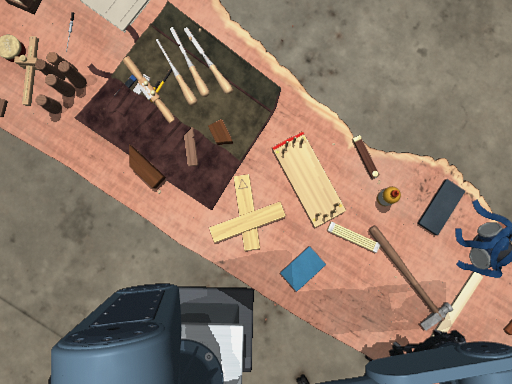

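View pics/side0.png

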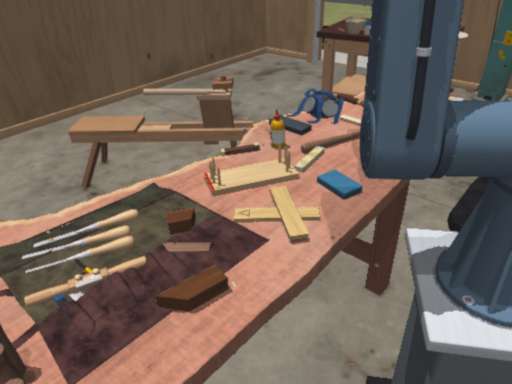

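Top view: the form has its red end at about (288,142) and plain end at (330,222). The crossed pile is at (247,213), heel block (145,168), toe (221,132), pad (192,147), stone (303,268) and bottle (390,195).

```bash
cat > h.py <<'E'
import numpy as np,cv2
from scipy.spatial.transform import Rotation as R
def rot(q): return R.from_quat([q[1],q[2],q[3],q[0]])
def ray(c,uv,z):
    uv=np.atleast_2d(uv).astype(float)
    d=np.c_[(uv[:,0]-c['cx'])/c['fx'],(uv[:,1]-c['cy'])/c['fy'],np.ones(len(uv))]
    d=rot(c['rotation']).apply(d); p=np.asarray(c['xyz'])
    return p+d*((z-p[2])/d[:,2])[:,None]
def cloud(c):
    v,u=np.mgrid[:384,:512]; z=c['z_map']
    P=np.stack([(u-c['cx'])/c['fx']*z,(v-c['cy'])/c['fy']*z,z],-1)
    return rot(c['rotation']).apply(P.reshape(-1,3)).reshape(P.shape)+np.asarray(c['xyz'])
def proj(c,P):
    q=rot(c['rotation']).inv().apply(np.atleast_2d(P)-np.asarray(c['xyz']))
    return np.c_[c['fx']*q[:,0]/q[:,2]+c['cx'],c['fy']*q[:,1]/q[:,2]+c['cy']]
E
python3 - <<'E'
from h import *
t=dict(np.load('top0.npz')); s=dict(np.load('side0.npz'))
f=t['frame'];P=cloud(t);Ps=cloud(s)
for n,uv in dict(bench=(300,230),form=(305,180),cheekcross=(230,228),mk=(250,240),heel=(143,163),heel2=(152,176),toe=(220,130),pad=(191,146),leather=(170,180),stone=(303,268),bot=(390,195)).items():
    print(n,np.round(P[uv[1],uv[0]],4),f[uv[1],uv[0]])
for n,uv in dict(heel=(190,285),toe=(180,213),pad=(188,246),plain=(287,212),mk=(250,214),form=(255,176),stone=(338,184)).items():
    print('s',n,np.round(Ps[uv[1],uv[0]],4))
a=cv2.resize(f[110:260,120:350],None,fx=3.4,fy=3.4,interpolation=cv2.INTER_CUBIC); cv2.imwrite('pics/a.png',a)
b=cv2.resize(s['frame'][140:320,140:350],None,fx=3.3,fy=3.3,interpolation=cv2.INTER_CUBIC); cv2.imwrite('pics/b.png',b)
E
```

```text
bench [ 0.4145 -0.3127 -0.0016] [110 134 195]
form [ 0.5541 -0.3222  0.0178] [148 199 228]
cheekcross [ 0.4146 -0.1178  0.0257] [133 196 227]
mk [ 0.4032 -0.1973  1.2071] [141 210 235]
heel [0.5858 0.1259 0.0391] [ 41  65 104]
heel2 [0.5511 0.1005 0.0347] [ 46  72 114]
toe [ 0.6844 -0.0816  0.0386] [ 44  69 109]
pad [6.417e-01 5.000e-04 1.550e-02] [ 99 123 160]
leather [0.5454 0.0579 0.0008] [48 51 74]
stone [ 0.311  -0.3207  0.0208] [166 132  71]
bot [ 0.5112 -0.5376  0.094 ] [ 46 135 179]
s heel [0.5838 0.1336 0.0373]
s toe [ 0.6822 -0.0877  0.0363]
s pad [ 6.358e-01 -4.000e-04  1.350e-02]
s plain [ 0.4328 -0.1459  0.023 ]
s mk [ 0.5239 -0.1416  0.0108]
s form [ 0.544  -0.3168  0.0153]
s stone [ 0.3127 -0.2977  0.0198]
```

View pics/a.png

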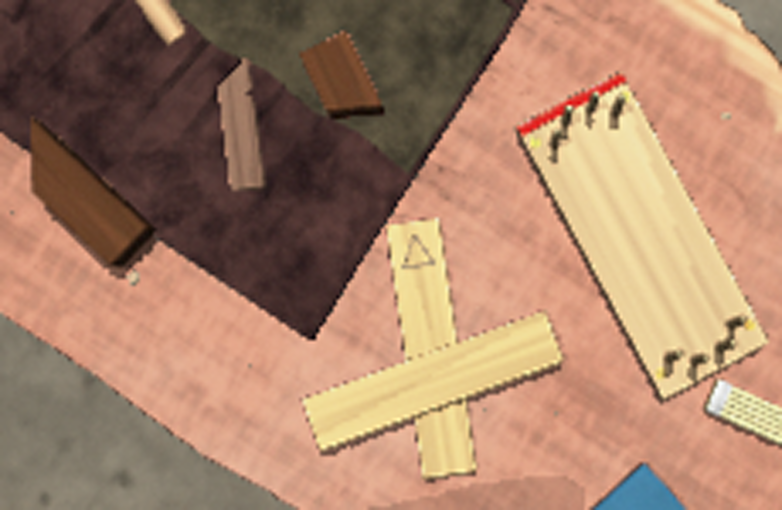

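View pics/b.png

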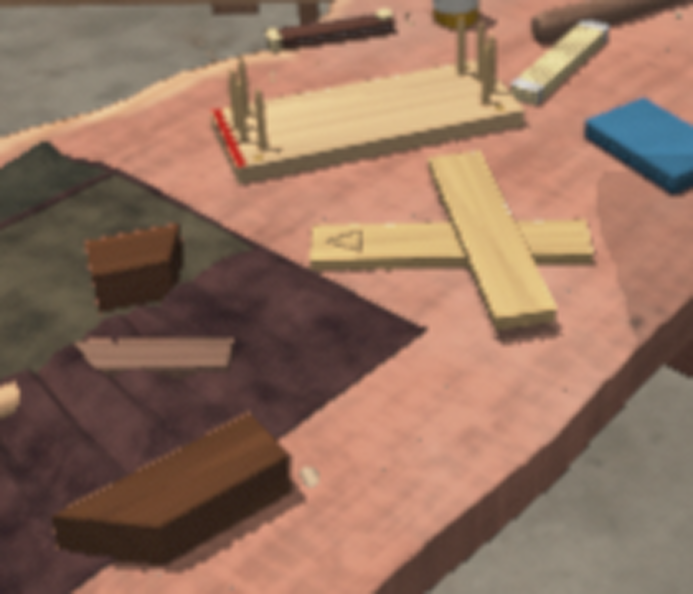

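The crops confirm the layout: the triangle sits near the upper end of the marked cheek (crop 415,252), and the heel's sloping end is at the upper left. The toe's square and sloping ends need corner measurement, which I'll do next.

```bash
cat > meas.py <<'E'
from h import *
def comp(m,uv):
    m=cv2.morphologyEx(m.astype(np.uint8),cv2.MORPH_OPEN,np.ones((2,2)))
    n,l,st,ce=cv2.connectedComponentsWithStats(m,connectivity=4)
    k=l[uv[1],uv[0]]
    return (l==k).astype(np.uint8) if k else None
def masks(c):
    hsv=cv2.cvtColor(c['frame'],cv2.COLOR_BGR2HSV); H,S,V=[hsv[...,i].astype(int) for i in range(3)]
    return H,S,V
def poly(c,m,z,eps=2.5):
    k=4; M=cv2.resize(m*255,None,fx=k,fy=k,interpolation=cv2.INTER_LINEAR)
    cs,_=cv2.findContours((M>127).astype(np.uint8),cv2.RETR_EXTERNAL,cv2.CHAIN_APPROX_NONE)
    ct=max(cs,key=cv2.contourArea)
    toimg=lambda p:(p.reshape(-1,2)+.5)/k-.5
    full=ray(c,toimg(ct),z)[:,:2]
    ap=ray(c,toimg(cv2.approxPolyDP(ct,eps*k,True)),z)[:,:2]
    return full,ap
def rect(full):
    (c,(w,h),a)=cv2.minAreaRect((full*1000).astype(np.float32))
    if w<h: w,h,a=h,w,a+90
    return np.round([*c,w,h],1),round(np.deg2rad(a),3)
E
python3 - <<'E'
from meas import *
T=dict(np.load('top0.npz')); S_=dict(np.load('side0.npz'))
for nm,c,seeds in (('top',T,dict(form=(305,180),plain=(230,228),mk=(243,200),heel=(147,170),toe=(220,131),pad=(191,146),stone=(303,268))),
                ('side',S_,dict(form=(255,176),plain=(287,206),mk=(264,214),heel=(190,282),toe=(180,213),pad=(188,246)))):
    H,S,V=masks(c); P=cloud(c)
    for n,uv in seeds.items():
        zt=dict(form=.018,plain=.024,mk=.012,heel=.038,toe=.038,pad=.016,stone=.02)[n]
        h,s,v=H[uv[1],uv[0]],S[uv[1],uv[0]],V[uv[1],uv[0]]
        if n in('form','plain','mk'): m=(H>14)&(H<30)&(S>50)&(V>185 if nm=='top' else V>v-30)
        else: m=(abs(S-s)<45)&(abs(V-v)<(22 if n in('heel','toe') else 35))&((abs(H-h)<9))
        m=comp(m,uv)
        if m is None: print(nm,n,'none',h,s,v); continue
        er=cv2.erode(m,np.ones((3,3)))>0
        zz=P[...,2][er]; zz=zz[zz<.3]
        f,a=poly(c,m,zt)
        print(nm,n,(h,s,v),'zmed %.4f'%np.median(zz),m.sum(),rect(f)); print('   ',np.round(a*1000).astype(int).tolist())
E
```

```text
top form (np.int64(19), np.int64(89), np.int64(228)) zmed 0.0177 2793 (array([ 552.4, -337. ,  246.5,  101.3]), np.float64(0.516))
    [[680, -314], [670, -296], [642, -290], [662, -284], [655, -274], [613, -262], [629, -254], [650, -264], [631, -235], [426, -351], [435, -375], [459, -379], [458, -394], [488, -407], [486, -423], [452, -404], [467, -435], [479, -436]]
top plain (np.int64(20), np.int64(106), np.int64(227)) zmed 0.0223 1769 (array([ 482.2, -146. ,  210.9,  154. ]), np.float64(1.95))
    [[488, -257], [461, -185], [560, -167], [557, -126], [448, -149], [414, -62], [378, -74], [448, -266]]
top mk (np.int64(23), np.int64(97), np.int64(242)) zmed 0.0223 1769 (array([ 483. , -145.4,  213.1,  155.5]), np.float64(1.95))
    [[489, -258], [462, -185], [562, -166], [559, -126], [449, -148], [414, -61], [377, -73], [448, -266]]
top heel (np.int64(12), np.int64(155), np.int64(107)) zmed 0.0371 605 (array([573.2, 130.7, 126.3,  46.7]), np.float64(0.856))
    [[630, 165], [574, 159], [519, 95], [552, 71]]
top toe (np.int64(12), np.int64(158), np.int64(108)) zmed 0.0378 328 (array([6
[... 992 characters left out ...]
4(224)) zmed 0.0097 419 (array([ 505.9, -145. ,  111.9,   46.3]), np.float64(0.19))
    [[449, -143], [464, -176], [563, -158], [556, -114]]
side heel (np.int64(12), np.int64(144), np.int64(106)) zmed 0.0357 1034 (array([575. , 135.3, 126.8,  49.3]), np.float64(0.842))
    [[521, 103], [546, 76], [555, 77], [632, 169], [575, 171]]
side toe (np.int64(12), np.int64(146), np.int64(103)) zmed 0.0364 288 (array([675. , -75. ,  69.1,  48.4]), np.float64(0.476))
    [[652, -107], [713, -83], [701, -50], [681, -45], [647, -65]]
side pad (np.int64(10), np.int64(94), np.int64(155)) zmed 0.0144 359 (array([635.3,   8.7, 103.2,  32.2]), np.float64(0.106))
    [[687, 6], [665, 28], [585, 13], [590, -12]]
```

Top and side heights agree with the text to within 2 mm, and I take xy from the near-vertical top view. Next I refine the form and write a row planner.

```bash
cat > plan.py <<'E'
import sys,math
from h import *
from bench import ctrl
def go(wps):
    """wps: (x,y,z mm, yaw of tool x, grip mm[, step mm]); ('w',n,grip) waits"""
    o=ctrl.get_obs(); p=np.array(o['eef_pos'])*1000; Rm=rot(o['eef_rot'])
    x=Rm.as_matrix()[:,0]; print('now',np.round(p,1),'yaw %.3f'%math.atan2(x[1],x[0]),'open %.1f'%(o['opening']*85.4),'grip %.0f'%o['grasp_force'],'F',np.round(o['wrist_force'],1),'t %.1f'%o['time_s'],'q6 %.2f'%o['q'][5])
    rows=[]
    for w in wps:
        if w[0]=='w': rows+=[[0]*6+[w[2]]]*w[1]; continue
        t=np.array(w[:3],float); Rt=R.from_euler('z',w[3])*R.from_euler('x',math.pi); st=w[5] if len(w)>5 else 40
        p0=p.copy();R0=Rm; rv=(R0.inv()*Rt).as_rotvec()
        n=max(1,math.ceil(np.linalg.norm(t-p0)/st),math.ceil(np.linalg.norm(rv)/.14))
        for i in range(1,n+1):
            d=np.round(Rm.inv().apply(p0+(t-p0)*i/n-p),1 if i==n else 0); p=p+Rm.apply(d)
            r=np.round((Rm.inv()*(R0*R.from_rotvec(rv*i/n))).as_rotvec(),3 if i==n else 2); Rm=Rm*R.from_rotvec(r)
            rows.append([*(d+0.),*(r+0.),w[4]])
    while len(rows)%10: rows.append([0]*6+[rows[-1][6]])
    for k in range(0,len(rows),10): print('[['+','.join('['+','.join('%g'%v for v in r)+']' for r in rows[k:k+10])+']]')
E
python3 - <<'E'
from meas import *
c=dict(np.load('top0.npz')); H,S,V=masks(c)
m=((H>14)&(H<30)&(S>50)&(V>185))|(((H<8)|(H>172))&(S>150)&(V>120))
m[:120]=0
roi=np.zeros_like(m); roi[130:230,268:350]=1; m&=roi
m=cv2.morphologyEx(m.astype(np.uint8),cv2.MORPH_CLOSE,np.ones((5,5)))
m=comp(m,(305,180)); f,a=poly(c,m,.018); print(rect(f),np.round(a*1000).astype(int).tolist())
z=cloud(c)[...,2]; 
P=cloud(c); s=(P[...,2]>.045)&(P[...,2]<.09)&roi.astype(bool); 
n,l,st,ce=cv2.connectedComponentsWithStats(s.astype(np.uint8)); print(np.round(ce[1:],1).tolist())
from plan import go
go([(300,-300,230,-.4,80),(432,-165,120,-1.21,80),('w',3,80)])
E
```

```text
(array([ 556.4, -334.7,  255.8,  101.4]), np.float64(0.517)) [[689, -311], [639, -229], [426, -351], [467, -435], [479, -436]]
[[294.0, 138.5], [301.6, 139.5], [286.5, 142.5], [282.9, 149.4], [336.8, 204.0], [333.4, 210.9], [318.2, 214.0], [325.8, 215.0]]
now [ 178.6 -546.1  230.5] yaw 0.316 open 85.2 grip 0 F [0.9 0.3 0.6] t 0.1 q6 -0.21
[[[27,-28,0,0,0,0.1,80],[25,-31,0,0,0,0.1,80],[21,-33,0,0,0,0.11,80],[18,-35,0,0,0,0.1,80],[14,-36,1,0,0,0.1,80],[10,-38,0,0,0,0.1,80],[6.4,-38.8,-0.2,-0.001,0.001,0.106,80],[11,-29,18,0,0,0.13,80],[8,-31,19,0,0,0.14,80],[3,-31,18,0,0,0.13,80]]]
[[[0,-32,18,0,0,0.14,80],[-6,-31,19,0,0,0.13,80],[-8.7,-29.7,18.1,-0.001,0,0.14,80],[0,0,0,0,0,0,80],[0,0,0,0,0,0,80],[0,0,0,0,0,0,80],[0,0,0,0,0,0,80],[0,0,0,0,0,0,80],[0,0,0,0,0,0,80],[0,0,0,0,0,0,80]]]
```

>>> {"op": "jog_arm", "data": {"series": [[[27, -28, 0, 0, 0, 0.1, 80], [25, -31, 0, 0, 0, 0.1, 80], [21, -33, 0, 0, 0, 0.11, 80], [18, -35, 0, 0, 0, 0.1, 80], [14, -36, 1, 0, 0, 0.1, 80], [10, -38, 0, 0, 0, 0.1, 80], [6.4, -38.8, -0.2, -0.001, 0.001, 0.106, 80], [11, -29, 18, 0, 0, 0.13, 80], [8, -31, 19, 0, 0, 0.14, 80], [3, -31, 18, 0, 0, 0.13, 80]]]}}

```text
time_s: 1.1
eef_pos: [0.3664, -0.2317, 0.1748]
eef_rot: [0.001, 0.92, -0.392, 0.001]
wrist_force: [0.7, 0.4, 0.8]
opening: 0.94
grasp_force: 0.0
```

>>> {"op": "jog_arm", "data": {"series": [[[0, -32, 18, 0, 0, 0.14, 80], [-6, -31, 19, 0, 0, 0.13, 80], [-8.7, -29.7, 18.1, -0.001, 0, 0.14, 80], [0, 0, 0, 0, 0, 0, 80], [0, 0, 0, 0, 0, 0, 80], [0, 0, 0, 0, 0, 0, 80], [0, 0, 0, 0, 0, 0, 80], [0, 0, 0, 0, 0, 0, 80], [0, 0, 0, 0, 0, 0, 80], [0, 0, 0, 0, 0, 0, 80]]]}}

```text
time_s: 2.1
eef_pos: [0.432, -0.1662, 0.1206]
eef_rot: [0.001, 0.822, -0.569, 0.001]
wrist_force: [-0.1, -0.1, 0.6]
opening: 0.937
grasp_force: 0.0
```

Run:
```python
from meas import *
from plan import go
c=ctrl=None
from bench import ctrl
s=ctrl.camera('side'); cv2.imwrite('pics/s1.png',cv2.resize(s['frame'][60:290,150:450],None,fx=2.6,fy=2.6))
t=dict(np.load('top0.npz'))
print(ray(t,[[309.9,177.2]],.055)[0])
go([(432,-165,40,-1.21,80),(432,-165,14.5,-1.21,80,8),('w',2,80)])
```

```text
[ 0.55737606 -0.33147277  0.055     ]
now [ 432.  -166.1  120.5] yaw -1.211 open 80.2 grip 0 F [ 0.6 -0.7  0. ] t 2.1 q6 2.16
[[[0,0,27,0,0,0,80],[-1,0,27,0,0,0,80],[-0.1,-0.4,26.5,0.001,-0.002,-0.001,80],[0,0,6,0,0,0,80],[0,0,7,0,0,0,80],[0,0,6,0,0,0,80],[0,0,6.5,0,0,0,80],[0,0,0,0,0,0,80],[0,0,0,0,0,0,80],[0,0,0,0,0,0,80]]]
```

View pics/s1.png

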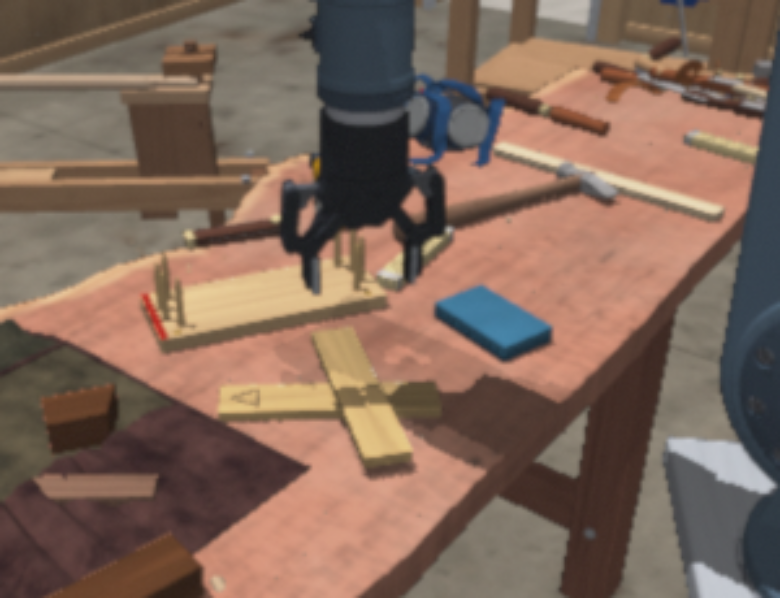

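The gripper straddles the plain cheek above the crossing, fingers at about (315,275) and (415,265) in the crop. I descend and close.

>>> {"op": "jog_arm", "data": {"series": [[[0, 0, 27, 0, 0, 0, 80], [-1, 0, 27, 0, 0, 0, 80], [0, -0.4, 26.5, 0.001, -0.002, 0, 80], [0, 0, 6, 0, 0, 0, 80], [0, 0, 7, 0, 0, 0, 80], [0, 0, 6, 0, 0, 0, 80], [0, 0, 6.5, 0, 0, 0, 70], [0, 0, 0, 0, 0, 0, 60], [0, 0, 0, 0, 0, 0, 54], [0, 0, 0, 0, 0, 0, 50]]]}}

```text
time_s: 3.15
eef_pos: [0.4324, -0.165, 0.0148]
eef_rot: [-0.0, 0.822, -0.569, 0.0]
wrist_force: [-1.1, -0.4, 0.0]
opening: 0.584
grasp_force: 0.0
```

>>> {"op": "jog_arm", "data": {"series": [[[0, 0, 0, 0, 0, 0, 48], [0, 0, 0, 0, 0, 0, 46], [0, 0, 0, 0, 0, 0, 44], [0, 0, 0, 0, 0, 0, 40], [0, 0, 0, 0, 0, 0, 30], [0, 0, 0, 0, 0, 0, 30], [0, 0, 0, 0, 0, 0, 30], [0, 0, 0, 0, 0, 0, 30], [0, 0, 0, 0, 0, 0, 30], [0, 0, 0, 0, 0, 0, 30]]]}}

```text
time_s: 4.15
eef_pos: [0.4324, -0.165, 0.015]
eef_rot: [-0.0, 0.822, -0.569, 0.0]
wrist_force: [-2.1, 2.3, 8.4]
opening: 0.489
grasp_force: 60.6
```

Run:
```python
from plan import go
go([(432,-166,34,-1.21,30,5)])
go([(432,-166,130,-1.21,30,30),(556,-334,130,.517,30),('w',2,30)])
```

```text
now [ 432.4 -165.    15. ] yaw -1.210 open 41.8 grip 61 F [-2.1  2.3  8.4] t 4.2 q6 2.16
[[[0,0,-5,0,0,0,30],[0,0,-4,0,0,0,30],[1,1,-5,0,0,0,30],[-0.2,-0.2,-5,0,0,0,30],[0,0,0,0,0,0,30],[0,0,0,0,0,0,30],[0,0,0,0,0,0,30],[0,0,0,0,0,0,30],[0,0,0,0,0,0,30],[0,0,0,0,0,0,30]]]
now [ 432.4 -165.    15. ] yaw -1.210 open 41.8 grip 61 F [-2.1  2.3  8.4] t 4.2 q6 2.16
[[[0,0,-29,0,0,0,30],[0,0,-28,0,0,0,30],[1,1,-29,0,0,0,30],[-0.2,-0.3,-29,0,0,0,30],[15,-4,0,0,0,-0.13,30],[16,-3,0,0,0,-0.14,30],[16,0,0,0,0,-0.13,30],[16,2,0,0,0,-0.13,30],[16,4,0,0,0,-0.13,30],[15,6,0,0,0,-0.14,30]]]
[[[13,8,0,0,0,-0.13,30],[13,10,0,0,0,-0.13,30],[11,12,0,0,0,-0.14,30],[10,13,0,0,0,-0.13,30],[8,14,0,0,0,-0.13,30],[6,14,0,0,0,-0.13,30],[4.2,16,0,0,0,-0.137,30],[0,0,0,0,0,0,30],[0,0,0,0,0,0,30],[0,0,0,0,0,0,30]]]
```

>>> {"op": "jog_arm", "data": {"series": [[[0, 0, -3, 0, 0, 0, 30], [0, 0, -5, 0, 0, 0, 30], [0, 0, -10, 0, 0, 0, 30], [0, 0, -20, 0, 0, 0, 30], [0, 0, -30, 0, 0, 0, 30], [0, 0, -30, 0, 0, 0, 30], [0, 0, -17, 0, 0, 0, 30], [0, 0, 0, 0, 0, 0, 30], [0, 0, 0, 0, 0, 0, 30], [0, 0, 0, 0, 0, 0, 30]]]}}

```text
time_s: 5.15
eef_pos: [0.4312, -0.1643, 0.1281]
eef_rot: [-0.0, 0.822, -0.569, -0.001]
wrist_force: [-0.5, -0.4, -1.1]
opening: 0.492
grasp_force: 61.1
```

Run:
```python
from plan import go
go([(556,-334,132,.517,30),('w',2,30)])
```

```text
now [ 431.2 -164.3  128.1] yaw -1.210 open 42.0 grip 61 F [-0.5 -0.4 -1.1] t 5.2 q6 2.16
[[[16,-4,0,0,0,-0.13,30],[16,-3,-1,0,0,-0.14,30],[16,0,0,0,0,-0.13,30],[16,2,0,0,0,-0.13,30],[16,4,-1,0,0,-0.13,30],[15,6,0,0,0,-0.14,30],[14,8,0,0,0,-0.13,30],[12,10,-1,0,0,-0.13,30],[12,12,0,0,0,-0.14,30],[10,13,0,0,0,-0.13,30]]]
[[[8,14,-1,0,0,-0.13,30],[6,15,0,0,0,-0.13,30],[3.8,15.3,-0.4,-0.003,0.001,-0.137,30],[0,0,0,0,0,0,30],[0,0,0,0,0,0,30],[0,0,0,0,0,0,30],[0,0,0,0,0,0,30],[0,0,0,0,0,0,30],[0,0,0,0,0,0,30],[0,0,0,0,0,0,30]]]
```

>>> {"op": "jog_arm", "data": {"series": [[[16, -4, 0, 0, 0, -0.13, 30], [16, -3, -1, 0, 0, -0.14, 30], [16, 0, 0, 0, 0, -0.13, 30], [16, 2, 0, 0, 0, -0.13, 30], [16, 4, -1, 0, 0, -0.13, 30], [15, 6, 0, 0, 0, -0.14, 30], [14, 8, 0, 0, 0, -0.13, 30], [12, 10, -1, 0, 0, -0.13, 30], [12, 12, 0, 0, 0, -0.14, 30], [10, 13, 0, 0, 0, -0.13, 30]]]}}

```text
time_s: 6.15
eef_pos: [0.5281, -0.2957, 0.1301]
eef_rot: [-0.001, 0.998, 0.063, -0.001]
wrist_force: [0.1, -0.5, -1.3]
opening: 0.494
grasp_force: 61.0
```

>>> {"op": "jog_arm", "data": {"series": [[[8, 14, -1, 0, 0, -0.13, 30], [6, 15, 0, 0, 0, -0.13, 30], [3.8, 15.3, -0.4, -0.003, 0.001, -0.137, 30], [0, 0, 0, 0, 0, 0, 30], [0, 0, 0, 0, 0, 0, 30], [0, 0, 0, 0, 0, 0, 30], [0, 0, 0, 0, 0, 0, 30], [0, 0, 0, 0, 0, 0, 30], [0, 0, 0, 0, 0, 0, 30], [0, 0, 0, 0, 0, 0, 30]]]}}

```text
time_s: 7.15
eef_pos: [0.5569, -0.3345, 0.1338]
eef_rot: [0.001, 0.967, 0.255, 0.001]
wrist_force: [-0.2, -1.3, -1.6]
opening: 0.495
grasp_force: 61.1
```

Run:
```python
from meas import *
from plan import go
from bench import ctrl
t=ctrl.camera('top'); s=ctrl.camera('side'); np.savez('top1.npz',**t); np.savez('side1.npz',**s)
a=cv2.resize(t['frame'][120:250,210:360],None,fx=3.8,fy=3.8); b=cv2.resize(s['frame'][100:230,190:340],None,fx=3.8,fy=3.8)
cv2.imwrite('pics/p1.png',cv2.resize(np.vstack([a,b]),None,fx=.6,fy=.6))
H,S,V=masks(t); P=cloud(t)
go([])
```

```text
now [ 556.9 -334.5  133.7] yaw 0.517 open 41.8 grip 61 F [-0.1 -0.2 -0.7] t 7.2 q6 0.33
```

View pics/p1.png

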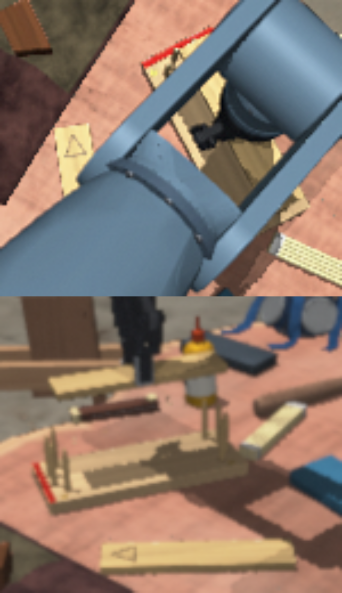

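The top view is blocked by the arm. The side view shows the cheek level over the form, ends at crop (50,380) and (225,362), with the marked cheek undisturbed. I use the held cheek to check the side camera's bias against the robot.

Run:
```python
from meas import *
s0=dict(np.load('side0.npz'));s=dict(np.load('side1.npz'))
H,S,V=masks(s); P=cloud(s)
pale=(H>14)&(H<30)&(S>60)&(V>150)
m=(P[...,2]>.115)&(P[...,2]<.16)&pale; m[:,:200]=0;m[:,300:]=0;m[:115]=0;m[150:]=0
print('z med',np.median(P[...,2][m]))
f=ray(s,np.argwhere(m)[:,::-1],.143)[:,:2]; print('held',rect(f), m.sum())
mk=comp((H>14)&(H<30)&(S>60)&(V>170),(264,214)); f,a=poly(s,mk,.012); print('mk',rect(f),np.round(a*1000).astype(int).tolist())
# form top in side0 via colour + height
H,S,V=masks(s0);P=cloud(s0)
m=(P[...,2]>.006)&(P[...,2]<.022)&(P[...,1]<-.215)&(P[...,0]>.41)&(P[...,0]<.72)&(P[...,1]>-.46)&(V>190)&(((H>14)&(H<30)&(S>50))|((H<8)|(H>172))&(S>150))
m=comp(cv2.morphologyEx(m.astype(np.uint8),cv2.MORPH_CLOSE,np.ones((5,5))),(255,176))
f,a=poly(s0,m,.018); print('form side',rect(f),np.round(a*1000).astype(int).tolist())
# expected pins in side0 / top0
C=np.array([556.5,-334.3])/1000; y=.517; r=np.array([[np.cos(y),-np.sin(y)],[np.sin(y),np.cos(y)]])
pts=np.array([[sx*a,sy*b] for a,b in((.112,.012),(.1,.029)) for sx in(1,-1) for sy in(1,-1)])
for n in('top0','side0'):
    c=dict(np.load(n+'.npz')); im=cv2.resize(c['frame'],None,fx=4,fy=4,interpolation=cv2.INTER_CUBIC)
    for z,col in((.018,(255,0,0)),(.074,(0,255,0))):
        for p in proj(c,np.c_[(pts@r.T)+C,np.full(8,z)]): cv2.circle(im,tuple(np.round(p*4+1.5).astype(int)),3,col,-1)
    u=[4*268,4*130,4*350,4*232] if n=='top0' else [4*200,4*140,4*305,4*200]
    cv2.imwrite(f'pics/pin_{n}.png',im[u[1]:u[3],u[0]:u[2]])
a=cv2.imread('pics/pin_top0.png');b=cv2.imread('pics/pin_side0.png'); h=max(a.shape[0],b.shape[0])
pad=lambda i:cv2.copyMakeBorder(i,0,h-i.shape[0],0,0,0)
cv2.imwrite('pics/pins.png',np.hstack([pad(a),pad(b)]))
```

```text
z med 0.14019629330600275
held (array([ 556.3, -326.4,  204.6,   43.3]), np.float64(0.516)) 300
mk (array([ 458.4, -153.5,  209.2,   47.4]), np.float64(0.181)) [[555, -113], [355, -151], [359, -181], [370, -189], [563, -158]]
form side (array([ 554.2, -322.5,  251.8,  100. ]), np.float64(0.506)) [[424, -346], [443, -380], [459, -360], [474, -419], [655, -316], [651, -238], [630, -225]]
```

View pics/pins.png

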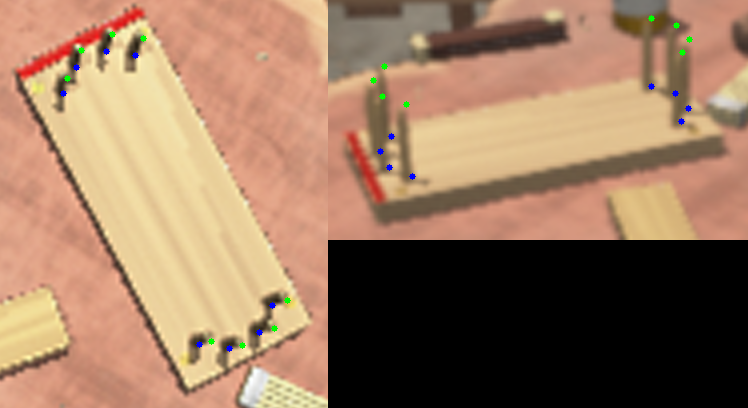

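Run:
```python
from plan import go
go([(556.4,-333.8,88,.517,30),(556.4,-333.8,55,.517,30,6)])
```

```text
now [ 556.9 -334.5  133.7] yaw 0.517 open 41.8 grip 61 F [-0.1 -0.2 -0.7] t 7.2 q6 0.33
[[[0,-1,23,0,0,0,30],[-0.1,0,22.7,0.003,-0.001,0,30],[0,0,6,0,0,0,30],[0,0,5,0,0,0,30],[0,0,6,0,0,0,30],[0,0,5,0,0,0,30],[0,0,6,0,0,0,30],[0,0,5,0,0,0,30],[0,0,0,0,0,0,30],[0,0,0,0,0,0,30]]]
```

>>> {"op": "jog_arm", "data": {"series": [[[0, -1, 23, 0, 0, 0, 30], [0, 0, 22.7, 0.003, -0.001, 0, 30], [0, 0, 6, 0, 0, 0, 30], [0, 0, 5, 0, 0, 0, 30], [0, 0, 6, 0, 0, 0, 30], [0, 0, 5, 0, 0, 0, 30], [0, 0, 6, 0, 0, 0, 30], [0, 0, 5, 0, 0, 0, 30], [0, 0, 0, 0, 0, 0, 30], [0, 0, 0, 0, 0, 0, 30]]]}}

```text
time_s: 8.25
eef_pos: [0.5583, -0.3337, 0.0555]
eef_rot: [0.001, 0.967, 0.256, 0.001]
wrist_force: [6.3, 2.1, 0.4]
opening: 0.489
grasp_force: 61.2
```

Small lateral force along +x of the form: the cheek is rubbing the heel-end pins, so I shift it +3 mm while lowering.

>>> {"op": "jog_arm", "data": {"series": [[[2, 0, 0, 0, 0, 0, 30], [1, 0, 0, 0, 0, 0, 30], [0, 0, 5, 0, 0, 0, 30], [0, 0, 6, 0, 0, 0, 30], [0, 0, 6, 0, 0, 0, 30], [0, 0, 6, 0, 0, 0, 30], [0, 0, 5, 0, 0, 0, 30], [0, 0, 3, 0, 0, 0, 30], [0, 0, 0, 0, 0, 0, 30], [0, 0, 0, 0, 0, 0, 30]]]}}

```text
time_s: 9.25
eef_pos: [0.5592, -0.3323, 0.024]
eef_rot: [-0.0, 0.967, 0.256, -0.0]
wrist_force: [0.1, -0.4, -1.2]
opening: 0.491
grasp_force: 61.2
```

>>> {"op": "jog_arm", "data": {"series": [[[0, 0, 1, 0, 0, 0, 30], [0, 0, 1, 0, 0, 0, 30], [0, 0, 1, 0, 0, 0, 30], [0, 0, 0, 0, 0, 0, 30], [0, 0, 0, 0, 0, 0, 44], [0, 0, 0, 0, 0, 0, 48], [0, 0, 0, 0, 0, 0, 56], [0, 0, 0, 0, 0, 0, 66], [0, 0, 0, 0, 0, 0, 70], [0, 0, -10, 0, 0, 0, 70]]]}}

```text
time_s: 10.25
eef_pos: [0.5581, -0.3314, 0.0297]
eef_rot: [-0.002, 0.967, 0.256, -0.001]
wrist_force: [-1.3, 0.1, -0.8]
opening: 0.817
grasp_force: 0.0
```

Run:
```python
from plan import go
go([(559,-332,110,.517,80),(566.8,120.2,130,.86,80)])
```

```text
now [ 558.1 -331.4   29.7] yaw 0.517 open 69.8 grip 0 F [-1.3  0.1 -0.8] t 10.2 q6 0.34
[[[0,0,-27,0,0,0,80],[0,0,-27,0,0,0,80],[0.4,0.7,-26.4,-0.003,0.001,0,80],[19,-32,-2,0,0,-0.03,80],[20,-32,-1,0,0,-0.03,80],[21,-32,-2,0,0,-0.03,80],[22,-30,-2,0,0,-0.02,80],[23,-30,-1,0,0,-0.03,80],[24,-30,-2,0,0,-0.03,80],[24,-28,-2,0,0,-0.03,80]]]
[[[25,-28,-1,0,0,-0.03,80],[26,-28,-2,0,0,-0.03,80],[27,-26,-2,0,0,-0.03,80],[28,-26,-1,0,0,-0.02,80],[28,-24.6,-1.8,0,0,-0.033,80],[0,0,0,0,0,0,80],[0,0,0,0,0,0,80],[0,0,0,0,0,0,80],[0,0,0,0,0,0,80],[0,0,0,0,0,0,80]]]
```

>>> {"op": "jog_arm", "data": {"series": [[[0, 0, -27, 0, 0, 0, 80], [0, 0, -27, 0, 0, 0, 80], [0.4, 0.7, -26.4, -0.003, 0.001, 0, 80], [19, -32, -2, 0, 0, -0.03, 80], [20, -32, -1, 0, 0, -0.03, 80], [21, -32, -2, 0, 0, -0.03, 80], [22, -30, -2, 0, 0, -0.02, 80], [23, -30, -1, 0, 0, -0.03, 80], [24, -30, -2, 0, 0, -0.03, 80], [24, -28, -2, 0, 0, -0.03, 80]]]}}

```text
time_s: 11.25
eef_pos: [0.5646, -0.0677, 0.1239]
eef_rot: [0.001, 0.936, 0.351, 0.001]
wrist_force: [0.8, 0.5, -0.5]
opening: 0.937
grasp_force: 0.0
```

>>> {"op": "jog_arm", "data": {"series": [[[25, -28, -1, 0, 0, -0.03, 80], [26, -28, -2, 0, 0, -0.03, 80], [27, -26, -2, 0, 0, -0.03, 80], [28, -26, -1, 0, 0, -0.02, 80], [28, -24.6, -1.8, 0, 0, -0.033, 80], [0, 0, 0, 0, 0, 0, 80], [0, 0, 0, 0, 0, 0, 80], [0, 0, 0, 0, 0, 0, 80], [0, 0, 0, 0, 0, 0, 80], [0, 0, 0, 0, 0, 0, 80]]]}}

```text
time_s: 12.25
eef_pos: [0.5677, 0.1183, 0.1303]
eef_rot: [0.001, 0.909, 0.416, 0.001]
wrist_force: [-0.4, -0.2, 0.5]
opening: 0.941
grasp_force: 0.0
```

Run:
```python
from meas import *
from plan import go
from bench import ctrl
t=ctrl.camera('top'); s=ctrl.camera('side'); np.savez('top2.npz',**t); np.savez('side2.npz',**s)
H,S,V=masks(t)
m=comp((H>14)&(H<30)&(S>50)&(V>185),(245,200))
if m is not None: f,a=poly(t,m,.012); print('mk',rect(f),np.round(a*1000).astype(int).tolist())
P=cloud(t)
# cheek in form: height > .024
q=(P[...,2]>.0245)&(P[...,2]<.04); q[:130]=0;q[232:]=0;q[:,:268]=0;q[:,350:]=0
q=cv2.morphologyEx(q.astype(np.uint8),cv2.MORPH_OPEN,np.ones((3,3)))
f,a=poly(t,q,.030); print('cheek',rect(f),q.sum(),'zmed',np.median(P[...,2][q>0]))
a=cv2.resize(t['frame'][120:250,220:360],None,fx=4,fy=4,interpolation=cv2.INTER_CUBIC)
cv2.imwrite('pics/p2.png',a)
go([(566.8,120.2,50,.86,80),(566.8,120.2,14,.86,80,9)])
```

```text
mk (array([ 458.8, -163.3,  210.7,   45.6]), np.float64(0.179)) [[559, -126], [355, -159], [358, -197], [368, -202], [563, -165]]
cheek (array([ 558. , -332.1,  211.3,   47. ]), np.float64(0.517)) 1150 zmed 0.029566691281584623
now [567.6 118.7 130.3] yaw 0.858 open 79.9 grip 0 F [-0.2  0.  -0.1] t 12.3 q6 0.72
[[[0,-1,27,0,0,0,80],[0,0,27,0,0,0,80],[0.6,-0.9,26.3,0.003,0,-0.002,80],[0,0,9,0,0,0,80],[0,0,9,0,0,0,80],[0,0,9,0,0,0,80],[0,0.1,9,0,0,0,80],[0,0,0,0,0,0,80],[0,0,0,0,0,0,80],[0,0,0,0,0,0,80]]]
```

View pics/p2.png

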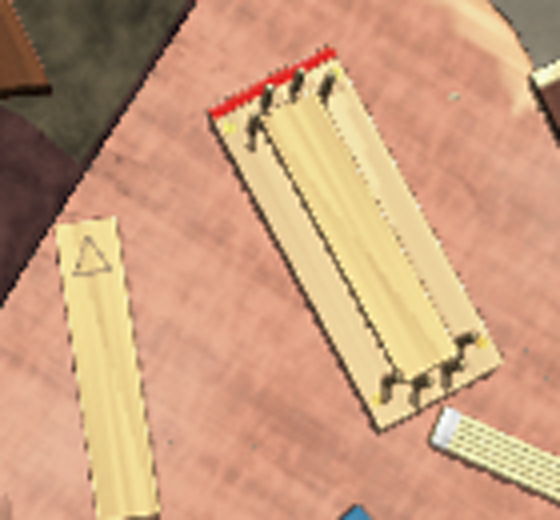

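The cheek lies flat between the pins, from about (265,105) to (460,365) in the crop, measured at (558,-332) with top height 30 mm. The marked cheek has not moved, so I grasp the heel.

>>> {"op": "jog_arm", "data": {"series": [[[0, -1, 27, 0, 0, 0, 80], [0, 0, 27, 0, 0, 0, 80], [0.6, -0.9, 26.3, 0.003, 0, -0.002, 80], [0, 0, 9, 0, 0, 0, 80], [0, 0, 9, 0, 0, 0, 80], [0, 0, 9, 0, 0, 0, 80], [0, 0.1, 9, 0, 0, 0, 80], [0, 0, 0, 0, 0, 0, 65], [0, 0, 0, 0, 0, 0, 55], [0, 0, 0, 0, 0, 0, 48]]]}}

```text
time_s: 13.35
eef_pos: [0.5673, 0.121, 0.0147]
eef_rot: [0.0, 0.909, 0.418, 0.0]
wrist_force: [-0.0, -0.4, -1.1]
opening: 0.564
grasp_force: 0.0
```

>>> {"op": "jog_arm", "data": {"series": [[[0, 0, 0, 0, 0, 0, 44], [0, 0, 0, 0, 0, 0, 40], [0, 0, 0, 0, 0, 0, 30], [0, 0, 0, 0, 0, 0, 30], [0, 0, 0, 0, 0, 0, 30], [0, 0, 0, 0, 0, 0, 30], [0, 0, -5, 0, 0, 0, 30], [0, 0, -20, 0, 0, 0, 30], [0, 0, -40, 0, 0, 0, 30], [0, 0, -40, 0, 0, 0, 30]]]}}

```text
time_s: 14.35
eef_pos: [0.5657, 0.1209, 0.1194]
eef_rot: [-0.001, 0.909, 0.418, -0.001]
wrist_force: [0.7, -0.6, 0.2]
opening: 0.506
grasp_force: 60.8
```

Run:
```python
from plan import go
go([(511.4,-358.7,125,.517,30),('w',3,30)])
```

```text
now [565.7 120.9 119.4] yaw 0.862 open 43.2 grip 61 F [ 0.7 -0.6  0.2] t 14.3 q6 0.71
[[[-31,21,0,0,0,0.03,30],[-30,22,-1,0,0,0.02,30],[-29,22,0,0,0,0.03,30],[-29,23,-1,0,0,0.03,30],[-29,24,0,0,0,0.02,30],[-27,25,-1,0,0,0.03,30],[-27,25,0,0,0,0.03,30],[-27,27,0,0,0,0.02,30],[-25,27,-1,0,0,0.03,30],[-25,27,0,0,0,0.03,30]]]
[[[-24,28,-1,0,0,0.02,30],[-24,29,0,0,0,0.03,30],[-22.4,29.6,-0.6,-0.002,0.002,0.025,30],[0,0,0,0,0,0,30],[0,0,0,0,0,0,30],[0,0,0,0,0,0,30],[0,0,0,0,0,0,30],[0,0,0,0,0,0,30],[0,0,0,0,0,0,30],[0,0,0,0,0,0,30]]]
```

>>> {"op": "jog_arm", "data": {"series": [[[-31, 21, 0, 0, 0, 0.03, 30], [-30, 22, -1, 0, 0, 0.02, 30], [-29, 22, 0, 0, 0, 0.03, 30], [-29, 23, -1, 0, 0, 0.03, 30], [-29, 24, 0, 0, 0, 0.02, 30], [-27, 25, -1, 0, 0, 0.03, 30], [-27, 25, 0, 0, 0, 0.03, 30], [-27, 27, 0, 0, 0, 0.02, 30], [-25, 27, -1, 0, 0, 0.03, 30], [-25, 27, 0, 0, 0, 0.03, 30]]]}}

```text
time_s: 15.35
eef_pos: [0.5248, -0.2492, 0.1232]
eef_rot: [-0.0, 0.957, 0.291, 0.0]
wrist_force: [-0.0, 0.3, -1.1]
opening: 0.503
grasp_force: 60.8
```

>>> {"op": "jog_arm", "data": {"series": [[[-24, 28, -1, 0, 0, 0.02, 30], [-24, 29, 0, 0, 0, 0.03, 30], [-22.4, 29.6, -0.6, -0.002, 0.002, 0.025, 30], [0, 0, 0, 0, 0, 0, 30], [0, 0, 0, 0, 0, 0, 30], [0, 0, 0, 0, 0, 0, 30], [0, 0, 0, 0, 0, 0, 30], [0, 0, 0, 0, 0, 0, 30], [0, 0, 0, 0, 0, 0, 30], [0, 0, 0, 0, 0, 0, 30]]]}}

```text
time_s: 16.35
eef_pos: [0.5126, -0.3582, 0.1246]
eef_rot: [0.001, 0.967, 0.256, 0.001]
wrist_force: [-0.2, 0.3, -0.9]
opening: 0.504
grasp_force: 60.9
```

Run:
```python
from meas import *
from plan import go
from bench import ctrl
s=ctrl.camera('side')
H,S,V=masks(s);P=cloud(s); 
z0=ctrl.get_obs()['eef_pos'][2]
m=(P[...,2]>z0+.012)&(P[...,2]<z0+.04)&(H<18)&(S>110)&(V>60); m[:,:200]=0;m[:,330:]=0
n,l,st,ce=cv2.connectedComponentsWithStats(m.astype(np.uint8)); print(st[1:].tolist())
cv2.imwrite('pics/p3.png',cv2.resize(s['frame'][80:210,180:330],None,fx=3,fy=3,interpolation=cv2.INTER_CUBIC))
go([(511.4,-358.7,95,.517,30),(511.4,-358.7,70,.517,30,5)])
```

```text
[[277, 123, 8, 8, 35], [237, 126, 29, 9, 167], [286, 130, 1, 1, 1]]
now [ 512.6 -358.3  124.6] yaw 0.517 open 43.1 grip 61 F [ 0.  -0.4 -1.3] t 16.4 q6 0.25
[[[-1.3,-0.3,29.6,0.002,-0.002,0,30],[0,0,4,0,0,0,30],[0,0,4,0,0,0,30],[0,0,5,0,0,0,30],[0,0,4,0,0,0,30],[0,0,4,0,0,0,30],[0,0,4,0,0,0,30],[0,0,0,0,0,0,30],[0,0,0,0,0,0,30],[0,0,0,0,0,0,30]]]
```

View pics/p3.png

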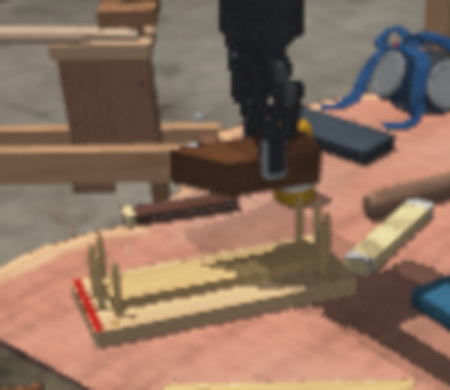

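The heel is held level with its slope facing the red end (crop 175-320,160). I lower it slowly.

>>> {"op": "jog_arm", "data": {"series": [[[-1.3, -0.3, 29.6, 0.002, -0.002, 0, 30], [0, 0, 4, 0, 0, 0, 30], [0, 0, 4, 0, 0, 0, 30], [0, 0, 5, 0, 0, 0, 30], [0, 0, 4, 0, 0, 0, 30], [0, 0, 4, 0, 0, 0, 30], [0, 0, 4, 0, 0, 0, 30], [0, 0, 0, 0, 0, 0, 30], [0, 0, 0, 0, 0, 0, 30], [0, 0, 0, 0, 0, 0, 30]]]}}

```text
time_s: 17.4
eef_pos: [0.5114, -0.3592, 0.0702]
eef_rot: [0.0, 0.967, 0.256, 0.0]
wrist_force: [0.6, 0.4, -0.5]
opening: 0.505
grasp_force: 61.0
```

>>> {"op": "jog_arm", "data": {"series": [[[0, 0, 6, 0, 0, 0, 30], [0, 0, 6, 0, 0, 0, 30], [0, 0, 6, 0, 0, 0, 30], [0, 0, 5, 0, 0, 0, 30], [0, 0, 2, 0, 0, 0, 30], [0, 0, 1, 0, 0, 0, 30], [0, 0, 1, 0, 0, 0, 30], [0, 0, 0, 0, 0, 0, 30], [0, 0, 0, 0, 0, 0, 30], [0, 0, 0, 0, 0, 0, 30]]]}}

```text
time_s: 18.4
eef_pos: [0.511, -0.3586, 0.0445]
eef_rot: [-0.001, 0.967, 0.256, -0.0]
wrist_force: [-4.4, 4.2, 12.6]
opening: 0.503
grasp_force: 61.6
```

>>> {"op": "jog_arm", "data": {"series": [[[0, -1, -1, 0, 0, 0, 30], [0, -0.5, 0, 0, 0, 0, 30], [0, 0, 0, 0, 0, 0, 43], [0, 0, 0, 0, 0, 0, 46], [0, 0, 0, 0, 0, 0, 50], [0, 0, 0, 0, 0, 0, 60], [0, 0, 0, 0, 0, 0, 66], [0, 0, 0, 0, 0, 0, 70], [0, 0, -20, 0, 0, 0, 70], [0, 0, -30, 0, 0, 0, 75]]]}}

```text
time_s: 19.4
eef_pos: [0.5091, -0.3563, 0.0921]
eef_rot: [-0.002, 0.967, 0.255, -0.001]
wrist_force: [1.0, -0.1, 1.0]
opening: 0.875
grasp_force: 0.0
```

Run:
```python
from plan import go
go([(520,-345,130,.517,80),(675.6,-82.2,110,.475,80),('w',3,80)])
```

```text
now [ 509.1 -356.3   92.1] yaw 0.517 open 74.7 grip 0 F [ 1.  -0.1  1. ] t 19.4 q6 0.25
[[[8,-2,-19,0,0,0,80],[7.1,-2.7,-18.9,-0.005,0.001,0,80],[33,-19,2,0,0,0.01,80],[33,-19,3,0,0,0,80],[33,-20,2,0,0,0.01,80],[33,-19,3,0,0,0,80],[33,-20,2,0,0,0.01,80],[32,-20,3,0,0,0,80],[33,-20,2,0,0,0.01,80],[32,-19.8,2.9,0,0,0.002,80]]]
[[[0,0,0,0,0,0,80],[0,0,0,0,0,0,80],[0,0,0,0,0,0,80],[0,0,0,0,0,0,80],[0,0,0,0,0,0,80],[0,0,0,0,0,0,80],[0,0,0,0,0,0,80],[0,0,0,0,0,0,80],[0,0,0,0,0,0,80],[0,0,0,0,0,0,80]]]
```

>>> {"op": "jog_arm", "data": {"series": [[[8, -2, -19, 0, 0, 0, 80], [7.1, -2.7, -18.9, -0.005, 0.001, 0, 80], [33, -19, 2, 0, 0, 0.01, 80], [33, -19, 3, 0, 0, 0, 80], [33, -20, 2, 0, 0, 0.01, 80], [33, -19, 3, 0, 0, 0, 80], [33, -20, 2, 0, 0, 0.01, 80], [32, -20, 3, 0, 0, 0, 80], [33, -20, 2, 0, 0, 0.01, 80], [32, -19.8, 2.9, 0, 0, 0.002, 80]]]}}

```text
time_s: 20.4
eef_pos: [0.6775, -0.0816, 0.1114]
eef_rot: [0.002, 0.972, 0.235, 0.001]
wrist_force: [0.3, -1.3, -0.0]
opening: 0.937
grasp_force: 0.0
```

>>> {"op": "jog_arm", "data": {"series": [[[0, 0, 0, 0, 0, 0, 80], [0, 0, 0, 0, 0, 0, 80], [0, 0, 0, 0, 0, 0, 80], [0, 0, 0, 0, 0, 0, 80], [0, 0, 0, 0, 0, 0, 80], [0, 0, 0, 0, 0, 0, 80], [0, 0, 0, 0, 0, 0, 80], [0, 0, 0, 0, 0, 0, 80], [0, 0, 0, 0, 0, 0, 80], [0, 0, 0, 0, 0, 0, 80]]]}}

```text
time_s: 21.4
eef_pos: [0.677, -0.0836, 0.1115]
eef_rot: [0.002, 0.972, 0.235, 0.001]
wrist_force: [0.2, 1.2, -0.0]
opening: 0.934
grasp_force: 0.0
```

Run:
```python
from meas import *
from plan import go
from bench import ctrl
t=ctrl.camera('top'); np.savez('top3.npz',**t); P=cloud(t)
H,S,V=masks(t)
q=(P[...,2]>.055)&(P[...,2]<.08)&(S>100)&(V<140); q[:130]=0;q[240:]=0;q[:,:268]=0;q[:,350:]=0
q=cv2.morphologyEx(q.astype(np.uint8),cv2.MORPH_OPEN,np.ones((3,3)))
f,a=poly(t,q,.066); print('heel',rect(f),q.sum(),'zmed',np.median(P[...,2][q>0]),np.round(a*1000).astype(int).tolist())
cv2.imwrite('pics/p4.png',cv2.resize(t['frame'][120:250,220:360],None,fx=3,fy=3,interpolation=cv2.INTER_CUBIC))
go([(675.6,-82.2,50,.475,80),(675.6,-82.2,14,.475,80,9)])
```

```text
heel (array([ 524.1, -350. ,  127.7,   46.6]), np.float64(0.514)) 671 zmed 0.06544911112562879 [[587, -332], [531, -319], [468, -355], [462, -370], [489, -397]]
now [677.  -83.5 111.5] yaw 0.475 open 80.0 grip 0 F [-0.3 -0.8 -0.6] t 21.4 q6 0.80
[[[0,-1,31,0,0,0,80],[-0.7,-1.1,30.5,0.005,-0.001,0,80],[0,0,9,0,0,0,80],[0,0,9,0,0,0,80],[0,0,9,0,0,0,80],[0,0,9,0,0,0,80],[0,0,0,0,0,0,80],[0,0,0,0,0,0,80],[0,0,0,0,0,0,80],[0,0,0,0,0,0,80]]]
```

View pics/p4.png

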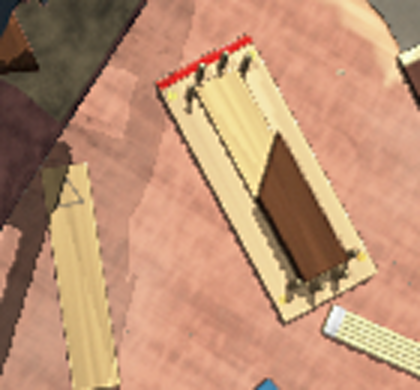

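The heel is seated at the unpainted end with its slope inward, top height 65.5 mm (crop 260-345,135-275). Now the toe.

>>> {"op": "jog_arm", "data": {"series": [[[0, -1, 31, 0, 0, 0, 80], [-0.7, -1.1, 30.5, 0.005, -0.001, 0, 80], [0, 0, 9, 0, 0, 0, 80], [0, 0, 9, 0, 0, 0, 80], [0, 0, 9, 0, 0, 0, 80], [0, 0, 9, 0, 0, 0, 80], [0, 0, 0, 0, 0, 0, 65], [0, 0, 0, 0, 0, 0, 55], [0, 0, 0, 0, 0, 0, 48], [0, 0, 0, 0, 0, 0, 44]]]}}

```text
time_s: 22.45
eef_pos: [0.6761, -0.0823, 0.0148]
eef_rot: [0.0, 0.972, 0.235, 0.001]
wrist_force: [-0.7, -0.2, 1.4]
opening: 0.516
grasp_force: 0.7
```

>>> {"op": "jog_arm", "data": {"series": [[[0, 0, 0, 0, 0, 0, 40], [0, 0, 0, 0, 0, 0, 30], [0, 0, 0, 0, 0, 0, 30], [0, 0, 0, 0, 0, 0, 30], [0, 0, 0, 0, 0, 0, 30], [0, 0, 0, 0, 0, 0, 30], [0, 0, -5, 0, 0, 0, 30], [0, 0, -20, 0, 0, 0, 30], [0, 0, -45, 0, 0, 0, 30], [0, 0, -45, 0, 0, 0, 30]]]}}

```text
time_s: 23.45
eef_pos: [0.6741, -0.0819, 0.1285]
eef_rot: [-0.001, 0.972, 0.235, -0.002]
wrist_force: [0.1, -0.4, -0.8]
opening: 0.506
grasp_force: 61.1
```

Run:
```python
from plan import go
go([(620.9,-296.4,125,.517,30),('w',3,30)])
```

```text
now [674.1 -81.9 128.5] yaw 0.475 open 43.2 grip 61 F [ 0.1 -0.4 -0.8] t 23.4 q6 0.80
[[[-24,28,1,0,0,-0.01,30],[-25,27,0,0,0,0,30],[-24,28,1,0,0,-0.01,30],[-25,27,0,0,0,-0.01,30],[-25,27,1,0,0,-0.01,30],[-25.4,26.7,0.4,-0.003,0.003,-0.002,30],[0,0,0,0,0,0,30],[0,0,0,0,0,0,30],[0,0,0,0,0,0,30],[0,0,0,0,0,0,30]]]
```

>>> {"op": "jog_arm", "data": {"series": [[[-24, 28, 1, 0, 0, -0.01, 30], [-25, 27, 0, 0, 0, 0, 30], [-24, 28, 1, 0, 0, -0.01, 30], [-25, 27, 0, 0, 0, -0.01, 30], [-25, 27, 1, 0, 0, -0.01, 30], [-25.4, 26.7, 0.4, -0.003, 0.003, -0.002, 30], [0, 0, 0, 0, 0, 0, 30], [0, 0, 0, 0, 0, 0, 30], [0, 0, 0, 0, 0, 0, 30], [0, 0, 0, 0, 0, 0, 30]]]}}

```text
time_s: 24.45
eef_pos: [0.6227, -0.2952, 0.1253]
eef_rot: [0.001, 0.967, 0.256, 0.002]
wrist_force: [0.3, -0.2, -0.7]
opening: 0.504
grasp_force: 61.2
```

Run:
```python
from plan import go
go([(621.3,-296.2,95,.517,30),(621.3,-296.2,70,.517,30,5)])
```

```text
now [ 622.7 -295.2  125.3] yaw 0.518 open 43.0 grip 61 F [ 0.3 -0.2 -0.7] t 24.4 q6 0.44
[[[-1.8,0.1,30.3,0.002,-0.003,0.001,30],[0,0,4,0,0,0,30],[0,0,4,0,0,0,30],[0,0,5,0,0,0,30],[0,0,4,0,0,0,30],[0,0,4,0,0,0,30],[0,0,4,0,0,0,30],[0,0,0,0,0,0,30],[0,0,0,0,0,0,30],[0,0,0,0,0,0,30]]]
```

>>> {"op": "jog_arm", "data": {"series": [[[-1.8, 0, 30.3, 0.002, -0.003, 0, 30], [0, 0, 4, 0, 0, 0, 30], [0, 0, 4, 0, 0, 0, 30], [0, 0, 5, 0, 0, 0, 30], [0, 0, 4, 0, 0, 0, 30], [0, 0, 4, 0, 0, 0, 30], [0, 0, 4, 0, 0, 0, 30], [0, 0, 0, 0, 0, 0, 30], [0, 0, 0, 0, 0, 0, 30], [0, 0, 0, 0, 0, 0, 30]]]}}

```text
time_s: 25.45
eef_pos: [0.6211, -0.2978, 0.0704]
eef_rot: [0.0, 0.967, 0.255, 0.0]
wrist_force: [0.1, -0.1, -1.2]
opening: 0.5
grasp_force: 61.1
```

>>> {"op": "jog_arm", "data": {"series": [[[0, -1, 6, 0, 0, 0, 30], [0, 0, 6, 0, 0, 0, 30], [0, 0, 6, 0, 0, 0, 30], [0, 0, 5, 0, 0, 0, 30], [0, 0, 2, 0, 0, 0, 30], [0, 0, 1, 0, 0, 0, 30], [0, 0, 1, 0, 0, 0, 30], [0, 0, 0, 0, 0, 0, 30], [0, 0, 0, 0, 0, 0, 30], [0, 0, 0, 0, 0, 0, 30]]]}}

```text
time_s: 26.45
eef_pos: [0.6206, -0.2969, 0.0434]
eef_rot: [0.0, 0.967, 0.256, 0.0]
wrist_force: [0.7, -0.4, -1.2]
opening: 0.501
grasp_force: 61.1
```

>>> {"op": "jog_arm", "data": {"series": [[[0, 0, 0.7, 0, 0, 0, 30], [0, 0, 0.5, 0, 0, 0, 30], [0, 0, 0, 0, 0, 0, 30], [0, 0, 0, 0, 0, 0, 43], [0, 0, 0, 0, 0, 0, 46], [0, 0, 0, 0, 0, 0, 54], [0, 0, 0, 0, 0, 0, 64], [0, 0, 0, 0, 0, 0, 66], [0, 0, -20, 0, 0, 0, 66], [0, 0, -30, 0, 0, 0, 75]]]}}

```text
time_s: 27.45
eef_pos: [0.6187, -0.2957, 0.0897]
eef_rot: [-0.002, 0.967, 0.255, -0.002]
wrist_force: [0.3, -0.8, 0.1]
opening: 0.874
grasp_force: 0.0
```

Run:
```python
from plan import go
go([(600,-270,130,.4,80),(458.8,-164,110,.18,80),('w',3,80)])
```

```text
now [ 618.7 -295.7   89.7] yaw 0.517 open 74.6 grip 0 F [ 0.3 -0.8  0.1] t 27.4 q6 0.44
[[[-2,-16,-20,0,0,0.06,80],[-2.6,-15.6,-20.2,-0.004,0.002,0.057,80],[-18,-31,4,0,0,0.04,80],[-19,-29,4,0,0,0.05,80],[-20,-29,4,0,0,0.04,80],[-22,-28,4,0,0,0.05,80],[-22.7,-26.9,4.1,0,0,0.04,80],[0,0,0,0,0,0,80],[0,0,0,0,0,0,80],[0,0,0,0,0,0,80]]]
```

>>> {"op": "jog_arm", "data": {"series": [[[-2, -16, -20, 0, 0, 0.06, 80], [-2.6, -15.6, -20.2, -0.004, 0.002, 0.057, 80], [-18, -31, 4, 0, 0, 0.04, 80], [-19, -29, 4, 0, 0, 0.05, 80], [-20, -29, 4, 0, 0, 0.04, 80], [-22, -28, 4, 0, 0, 0.05, 80], [-22.7, -26.9, 4.1, 0, 0, 0.04, 80], [0, 0, 0, 0, 0, 0, 80], [0, 0, 0, 0, 0, 0, 80], [0, 0, 0, 0, 0, 0, 80]]]}}

```text
time_s: 28.45
eef_pos: [0.4617, -0.1661, 0.112]
eef_rot: [0.003, 0.996, 0.09, 0.003]
wrist_force: [-0.1, 0.1, 1.2]
opening: 0.94
grasp_force: 0.0
```

Run:
```python
from meas import *
from plan import go
from bench import ctrl
t=ctrl.camera('top'); np.savez('top4.npz',**t); P=cloud(t)
H,S,V=masks(t)
q=(P[...,2]>.055)&(P[...,2]<.08)&(S>100)&(V<140); q[:130]=0;q[240:]=0;q[:,:268]=0;q[:,350:]=0
q=cv2.morphologyEx(q.astype(np.uint8),cv2.MORPH_OPEN,np.ones((3,3)))
n,l,st,ce=cv2.connectedComponentsWithStats(q,connectivity=4)
for k in range(1,n):
    f,a=poly(t,(l==k).astype(np.uint8),.066); print(rect(f),st[k,4],'zmed',np.median(P[...,2][l==k]),np.round(a*1000).astype(int).tolist())
cv2.imwrite('pics/p5.png',cv2.resize(t['frame'][120:250,180:360],None,fx=3,fy=3,interpolation=cv2.INTER_CUBIC))
go([(458.8,-164,40,.18,80),(458.8,-164,3.5,.18,80,8)])
```

```text
(array([ 622.5, -294.2,   69.3,   46.6]), np.float64(0.522)) 364 zmed 0.06537077375258005 [[642, -260], [595, -289], [602, -328], [658, -299]]
(array([ 523. , -350.6,  125.3,   46.7]), np.float64(0.514)) 662 zmed 0.06567467052921128 [[585, -332], [524, -325], [468, -355], [462, -370], [489, -397], [576, -347]]
now [ 461.7 -166.2  111.9] yaw 0.180 open 79.8 grip 0 F [-0.2 -0.6 -0.2] t 28.5 q6 0.80
[[[-1,-2,36,0,0,0,80],[-1.8,-1,35.8,0.005,-0.005,0,80],[0,0,7,0,0,0,80],[0,0,8,0,0,0,80],[0,0,7,0,0,0,80],[0,0,7,0,0,0,80],[0,0,7.5,0,0,0,80],[0,0,0,0,0,0,80],[0,0,0,0,0,0,80],[0,0,0,0,0,0,80]]]
```

View pics/p5.png

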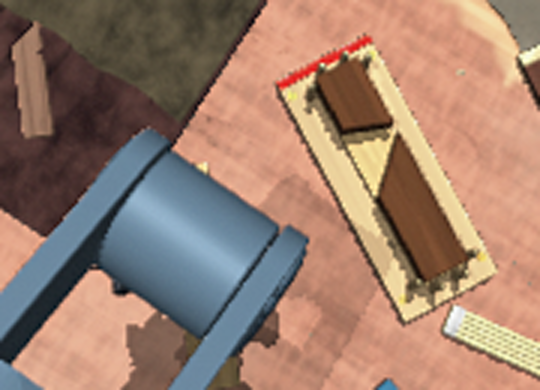

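Both blocks are seated, toe at the red end and heel at the other, tops at 65.5 mm and slopes facing. Now the marked cheek.

>>> {"op": "jog_arm", "data": {"series": [[[-1, -2, 36, 0, 0, 0, 80], [-1.8, -1, 35.8, 0.005, -0.005, 0, 80], [0, 0, 7, 0, 0, 0, 80], [0, 0, 8, 0, 0, 0, 80], [0, 0, 7, 0, 0, 0, 80], [0, 0, 7, 0, 0, 0, 80], [0, 0, 7.5, 0, 0, 0, 75], [0, 0, 0, 0, 0, 0, 62], [0, 0, 0, 0, 0, 0, 52], [0, 0, 0, 0, 0, 0, 46]]]}}

```text
time_s: 29.5
eef_pos: [0.4576, -0.1629, 0.0032]
eef_rot: [-0.0, 0.996, 0.09, -0.001]
wrist_force: [-0.5, 2.0, 1.2]
opening: 0.54
grasp_force: 0.3
```

>>> {"op": "jog_arm", "data": {"series": [[[0, 0, 0, 0, 0, 0, 42], [0, 0, 0, 0, 0, 0, 36], [0, 0, 0, 0, 0, 0, 30], [0, 0, 0, 0, 0, 0, 30], [0, 0, 0, 0, 0, 0, 30], [0, 0, 0, 0, 0, 0, 30], [0, 0, -5, 0, 0, 0, 30], [0, 0, -20, 0, 0, 0, 30], [0, 0, -45, 0, 0, 0, 30], [0, 0, -50, 0, 0, 0, 30]]]}}

```text
time_s: 30.5
eef_pos: [0.4562, -0.1621, 0.1231]
eef_rot: [-0.002, 0.996, 0.09, -0.002]
wrist_force: [1.5, -1.3, -1.2]
opening: 0.49
grasp_force: 61.2
```

Run:
```python
from plan import go
go([(458,-164,150,.18,30),(558.8,-331.6,150,.517,30),('w',3,30)])
```

```text
now [ 456.2 -162.1  123.1] yaw 0.180 open 41.9 grip 61 F [ 1.5 -1.3 -1.2] t 30.5 q6 0.80
[[[1.3,2.1,-26.9,-0.003,0.004,0,30],[14,37,0,0,0,-0.07,30],[11,37,0,0,0,-0.06,30],[9,38,0,0,0,-0.07,30],[6,39,0,0,0,-0.07,30],[4,38.7,-0.1,0,0,-0.067,30],[0,0,0,0,0,0,30],[0,0,0,0,0,0,30],[0,0,0,0,0,0,30],[0,0,0,0,0,0,30]]]
```

>>> {"op": "jog_arm", "data": {"series": [[[1.3, 2.1, -26.9, -0.003, 0.004, 0, 30], [14, 37, 0, 0, 0, -0.07, 30], [11, 37, 0, 0, 0, -0.06, 30], [9, 38, 0, 0, 0, -0.07, 30], [6, 39, 0, 0, 0, -0.07, 30], [4, 38.7, 0, 0, 0, -0.067, 30], [0, 0, 0, 0, 0, 0, 30], [0, 0, 0, 0, 0, 0, 30], [0, 0, 0, 0, 0, 0, 30], [0, 0, 0, 0, 0, 0, 30]]]}}

```text
time_s: 31.5
eef_pos: [0.5597, -0.3312, 0.1504]
eef_rot: [0.001, 0.967, 0.256, 0.001]
wrist_force: [0.1, 0.6, -0.6]
opening: 0.494
grasp_force: 61.3
```

Run:
```python
from meas import *
from bench import ctrl
from plan import go
s=ctrl.camera('side'); H,S,V=masks(s); P=cloud(s); z=ctrl.get_obs()['eef_pos'][2]
pale=(H>14)&(H<30)&(S>60)&(V>150)
m=(P[...,2]>z-.02)&(P[...,2]<z+.03)&pale; m[:,:190]=0;m[:,310:]=0
m=m&(P[...,1]<-.2)&(P[...,1]>-.5)
f=ray(s,np.argwhere(m)[:,::-1],z+.009)[:,:2]; print('held',rect(f), m.sum(), z)
go([(558.2,-331.8,87,.517,30),(558.2,-331.8,72,.517,30,3)])
```

```text
held (array([ 559.2, -311.3,  205.7,   61.5]), np.float64(0.513)) 313 0.1505376872469238
now [ 559.8 -331.3  150.5] yaw 0.517 open 42.0 grip 61 F [-0.1  0.5 -1.6] t 31.6 q6 0.34
[[[-1,0,32,0,0,0,30],[-0.7,-0.5,31.5,0.002,-0.002,0,30],[0,0,3,0,0,0,30],[0,0,2,0,0,0,30],[0,0,3,0,0,0,30],[0,0,2,0,0,0,30],[0,0,3,0,0,0,30],[0,0,2,0,0,0,30],[0,0,0,0,0,0,30],[0,0,0,0,0,0,30]]]
```

>>> {"op": "jog_arm", "data": {"series": [[[-1, 0, 32, 0, 0, 0, 30], [-0.7, -0.5, 31.5, 0.002, -0.002, 0, 30], [0, 0, 3, 0, 0, 0, 30], [0, 0, 2, 0, 0, 0, 30], [0, 0, 3, 0, 0, 0, 30], [0, 0, 2, 0, 0, 0, 30], [0, 0, 3, 0, 0, 0, 30], [0, 0, 2, 0, 0, 0, 30], [0, 0, 0, 0, 0, 0, 30], [0, 0, 0, 0, 0, 0, 30]]]}}

```text
time_s: 32.55
eef_pos: [0.5585, -0.3329, 0.0718]
eef_rot: [0.0, 0.967, 0.255, -0.0]
wrist_force: [-0.5, -0.2, -0.7]
opening: 0.49
grasp_force: 61.3
```

>>> {"op": "jog_arm", "data": {"series": [[[0, 0, 1, 0, 0, 0, 30], [0, 0, 1, 0, 0, 0, 30], [0, 0, 0.5, 0, 0, 0, 30], [0, 0, 0, 0, 0, 0, 30], [0, 0, 0, 0, 0, 0, 43], [0, 0, 0, 0, 0, 0, 46], [0, 0, 0, 0, 0, 0, 54], [0, 0, 0, 0, 0, 0, 64], [0, 0, 0, 0, 0, 0, 66], [0, 0, -10, 0, 0, 0, 70]]]}}

```text
time_s: 33.55
eef_pos: [0.5575, -0.332, 0.0779]
eef_rot: [-0.001, 0.967, 0.256, -0.001]
wrist_force: [-0.1, 0.3, 0.3]
opening: 0.817
grasp_force: 0.0
```

Run:
```python
from plan import go
go([(559,-332,140,.517,70),(638,2,110,.17,65),('w',3,65)])
```

```text
now [ 557.5 -332.    77.9] yaw 0.517 open 69.8 grip 0 F [-0.1  0.3  0.3] t 33.5 q6 0.33
[[[1,0,-31,0,0,0,70],[0.2,0.6,-31.1,-0.002,0.001,0,70],[26,-28,3,0,0,0.04,65],[25,-29,4,0,0,0.04,65],[23,-30,3,0,0,0.04,65],[23,-31,3,0,0,0.03,65],[21,-31,4,0,0,0.04,65],[21,-32,3,0,0,0.04,65],[19,-34,3,0,0,0.04,65],[17,-33,4,0,0,0.04,65]]]
[[[16.4,-35,3,0,0.001,0.037,65],[0,0,0,0,0,0,65],[0,0,0,0,0,0,65],[0,0,0,0,0,0,65],[0,0,0,0,0,0,65],[0,0,0,0,0,0,65],[0,0,0,0,0,0,65],[0,0,0,0,0,0,65],[0,0,0,0,0,0,65],[0,0,0,0,0,0,65]]]
```

>>> {"op": "jog_arm", "data": {"series": [[[1, 0, -31, 0, 0, 0, 70], [0.2, 0.6, -31.1, -0.002, 0.001, 0, 70], [26, -28, 3, 0, 0, 0.04, 65], [25, -29, 4, 0, 0, 0.04, 65], [23, -30, 3, 0, 0, 0.04, 65], [23, -31, 3, 0, 0, 0.03, 65], [21, -31, 4, 0, 0, 0.04, 65], [21, -32, 3, 0, 0, 0.04, 65], [19, -34, 3, 0, 0, 0.04, 65], [17, -33, 4, 0, 0, 0.04, 65]]]}}

```text
time_s: 34.55
eef_pos: [0.6307, -0.0348, 0.1149]
eef_rot: [0.001, 0.995, 0.102, 0.001]
wrist_force: [0.5, -0.2, -0.2]
opening: 0.761
grasp_force: 0.0
```

>>> {"op": "jog_arm", "data": {"series": [[[16.4, -35, 3, 0, 0.001, 0.037, 65], [0, 0, 0, 0, 0, 0, 65], [0, 0, 0, 0, 0, 0, 65], [0, 0, 0, 0, 0, 0, 65], [0, 0, 0, 0, 0, 0, 65], [0, 0, 0, 0, 0, 0, 65], [0, 0, 0, 0, 0, 0, 65], [0, 0, 0, 0, 0, 0, 65], [0, 0, 0, 0, 0, 0, 65], [0, 0, 0, 0, 0, 0, 65]]]}}

```text
time_s: 35.55
eef_pos: [0.6389, 0.0012, 0.1108]
eef_rot: [0.001, 0.996, 0.085, 0.001]
wrist_force: [-0.8, 0.3, 0.8]
opening: 0.766
grasp_force: 0.0
```

Run:
```python
from meas import *
from plan import go
from bench import ctrl
t=ctrl.camera('top'); np.savez('top5.npz',**t); P=cloud(t)
H,S,V=masks(t)
q=(P[...,2]>.068)&(P[...,2]<.09)&(H>14)&(H<30)&(V>150); q[:130]=0;q[240:]=0;q[:,:268]=0;q[:,350:]=0
q=cv2.morphologyEx(q.astype(np.uint8),cv2.MORPH_OPEN,np.ones((3,3)))
f,a=poly(t,q,.078); print(rect(f),q.sum(),'zmed',np.median(P[...,2][q>0]))
cv2.imwrite('pics/p6.png',cv2.resize(t['frame'][90:250,180:360],None,fx=3,fy=3,interpolation=cv2.INTER_CUBIC))
go([(638.5,2,40,.17,65),(638.5,2,6,.17,65,9)])
```

```text
(array([ 562.5, -330.5,  211.4,   45.8]), np.float64(0.519)) 1259 zmed 0.07736760480699001
now [638.9   1.3 110.8] yaw 0.170 open 64.9 grip 0 F [0.6 0.3 0.4] t 35.6 q6 1.22
[[[0,0,35,0,0,0,65],[-0.5,-1,35.8,0.002,-0.002,0,65],[0,0,8,0,0,0,65],[0,0,9,0,0,0,65],[0,0,8,0,0,0,65],[0,0,9,0,0,0,65],[0,0,0,0,0,0,65],[0,0,0,0,0,0,65],[0,0,0,0,0,0,65],[0,0,0,0,0,0,65]]]
```

View pics/p6.png

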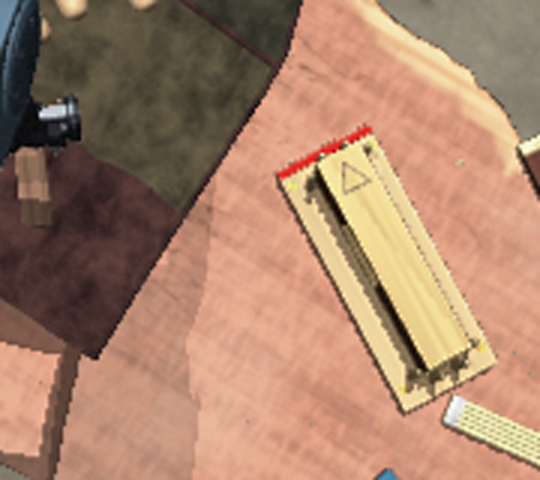

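The closing cheek is in line, triangle up, with its top at 77.4 mm. Now the pad.

>>> {"op": "jog_arm", "data": {"series": [[[0, 0, 35, 0, 0, 0, 65], [-0.5, -1, 35.8, 0.002, -0.002, 0, 65], [0, 0, 8, 0, 0, 0, 65], [0, 0, 9, 0, 0, 0, 65], [0, 0, 8, 0, 0, 0, 65], [0, 0, 9, 0, 0, 0, 60], [0, 0, 0, 0, 0, 0, 50], [0, 0, 0, 0, 0, 0, 40], [0, 0, 0, 0, 0, 0, 34], [0, 0, 0, 0, 0, 0, 30]]]}}

```text
time_s: 36.6
eef_pos: [0.639, 0.002, 0.0067]
eef_rot: [0.0, 0.996, 0.085, 0.001]
wrist_force: [0.7, 0.6, -0.7]
opening: 0.35
grasp_force: 0.0
```

>>> {"op": "jog_arm", "data": {"series": [[[0, 0, 0, 0, 0, 0, 26], [0, 0, 0, 0, 0, 0, 20], [0, 0, 0, 0, 0, 0, 15], [0, 0, 0, 0, 0, 0, 15], [0, 0, 0, 0, 0, 0, 15], [0, 0, 0, 0, 0, 0, 15], [0, 0, -5, 0, 0, 0, 15], [0, 0, -20, 0, 0, 0, 15], [0, 0, -45, 0, 0, 0, 15], [0, 0, -50, 0, 0, 0, 15]]]}}

```text
time_s: 37.6
eef_pos: [0.6365, 0.0024, 0.1251]
eef_rot: [-0.001, 0.996, 0.085, -0.002]
wrist_force: [1.2, 0.1, -0.5]
opening: 0.305
grasp_force: 59.1
```

Run:
```python
from plan import go
go([(637,2,150,.17,15),(559.4,-331.6,150,.517,15),('w',3,15)])
```

```text
now [636.5   2.4 125.1] yaw 0.170 open 26.0 grip 59 F [ 1.2  0.1 -0.5] t 37.6 q6 1.22
[[[0.3,0.4,-24.9,-0.001,0.004,0,15],[-15,35,0,0,0,-0.04,15],[-16,35,0,0,0,-0.04,15],[-17,33,0,0,0,-0.04,15],[-19,33,0,0,0,-0.03,15],[-20,33,0,0,0,-0.04,15],[-21,32,0,0,0,-0.04,15],[-23,30,0,0,0,-0.04,15],[-23,30,0,0,0,-0.04,15],[-24.9,29.1,-0.1,-0.001,0,-0.037,15]]]
[[[0,0,0,0,0,0,15],[0,0,0,0,0,0,15],[0,0,0,0,0,0,15],[0,0,0,0,0,0,15],[0,0,0,0,0,0,15],[0,0,0,0,0,0,15],[0,0,0,0,0,0,15],[0,0,0,0,0,0,15],[0,0,0,0,0,0,15],[0,0,0,0,0,0,15]]]
```

>>> {"op": "jog_arm", "data": {"series": [[[0.3, 0.4, -24.9, -0.001, 0.004, 0, 15], [-15, 35, 0, 0, 0, -0.04, 15], [-16, 35, 0, 0, 0, -0.04, 15], [-17, 33, 0, 0, 0, -0.04, 15], [-19, 33, 0, 0, 0, -0.03, 15], [-20, 33, 0, 0, 0, -0.04, 15], [-21, 32, 0, 0, 0, -0.04, 15], [-23, 30, 0, 0, 0, -0.04, 15], [-23, 30, 0, 0, 0, -0.04, 15], [-24.9, 29.1, 0, -0.001, 0, -0.037, 15]]]}}

```text
time_s: 38.6
eef_pos: [0.5605, -0.3331, 0.1506]
eef_rot: [0.001, 0.967, 0.256, 0.002]
wrist_force: [-1.0, -1.0, -0.8]
opening: 0.313
grasp_force: 59.1
```

>>> {"op": "jog_arm", "data": {"series": [[[0, 0, 0, 0, 0, 0, 15], [0, 0, 0, 0, 0, 0, 15], [0, 0, 0, 0, 0, 0, 15], [0, 0, 0, 0, 0, 0, 15], [0, 0, 0, 0, 0, 0, 15], [0, 0, 0, 0, 0, 0, 15], [0, 0, 0, 0, 0, 0, 15], [0, 0, 0, 0, 0, 0, 15], [0, 0, 0, 0, 0, 0, 15], [0, 0, 0, 0, 0, 0, 15]]]}}

```text
time_s: 39.6
eef_pos: [0.5613, -0.3319, 0.1507]
eef_rot: [0.001, 0.967, 0.256, 0.002]
wrist_force: [0.5, -0.1, -0.2]
opening: 0.307
grasp_force: 59.2
```

Run:
```python
from plan import go
go([(559.4,-331.6,100,.517,15,30),(559.4,-331.6,86,.517,15,3)])
```

```text
now [ 561.3 -331.9  150.7] yaw 0.517 open 26.2 grip 59 F [ 0.5 -0.1 -0.2] t 39.6 q6 0.34
[[[-1,-1,25,0,0,0,15],[-0.7,-0.4,25.7,0.004,-0.004,0,15],[0,0,3,0,0,0,15],[0,0,3,0,0,0,15],[0,0,2,0,0,0,15],[0,0,3,0,0,0,15],[0.1,0,3,0,0,0,15],[0,0,0,0,0,0,15],[0,0,0,0,0,0,15],[0,0,0,0,0,0,15]]]
```

>>> {"op": "jog_arm", "data": {"series": [[[-1, -1, 25, 0, 0, 0, 15], [-0.7, -0.4, 25.7, 0.004, -0.004, 0, 15], [0, 0, 3, 0, 0, 0, 15], [0, 0, 3, 0, 0, 0, 15], [0, 0, 2, 0, 0, 0, 15], [0, 0, 3, 0, 0, 0, 15], [0, 0, 3, 0, 0, 0, 15], [0, 0, 1, 0, 0, 0, 15], [0, 0, 1, 0, 0, 0, 15], [0, 0, 0, 0, 0, 0, 15]]]}}

```text
time_s: 40.6
eef_pos: [0.5593, -0.3316, 0.084]
eef_rot: [-0.0, 0.967, 0.256, -0.0]
wrist_force: [-1.0, -0.5, -0.5]
opening: 0.307
grasp_force: 59.2
```

>>> {"op": "jog_arm", "data": {"series": [[[0, 0, 0.7, 0, 0, 0, 15], [0, 0, 0.5, 0, 0, 0, 15], [0, 0, 0, 0, 0, 0, 15], [0, 0, 0, 0, 0, 0, 27], [0, 0, 0, 0, 0, 0, 29], [0, 0, 0, 0, 0, 0, 34], [0, 0, 0, 0, 0, 0, 42], [0, 0, 0, 0, 0, 0, 48], [0, 0, 0, 0, 0, 0, 50], [0, 0, -20, 0, 0, 0, 50]]]}}

```text
time_s: 41.6
eef_pos: [0.5575, -0.3301, 0.0998]
eef_rot: [-0.003, 0.967, 0.255, -0.002]
wrist_force: [0.4, 0.4, -0.6]
opening: 0.587
grasp_force: 0.0
```

>>> {"op": "jog_arm", "data": {"series": [[[0, 0, -30, 0, 0, 0, 50], [0, 0, -30, 0, 0, 0, 50], [0, -30, -5, 0, 0, 0, 50], [0, -40, 0, 0, 0, 0, 50], [0, -40, 0, 0, 0, 0, 50], [0, -40, 0, 0, 0, 0, 50], [0, -40, 0, 0, 0, 0, 50], [0, -40, 0, 0, 0, 0, 50], [0, 0, 0, 0, 0, 0, 50], [0, 0, 0, 0, 0, 0, 50]]]}}

```text
time_s: 42.6
eef_pos: [0.4459, -0.1313, 0.1684]
eef_rot: [0.0, 0.967, 0.256, 0.0]
wrist_force: [0.4, -0.2, 1.0]
opening: 0.584
grasp_force: 0.0
```

Run:
```python
from meas import *
from plan import go
from bench import ctrl
t=ctrl.camera('top'); P=cloud(t); s=ctrl.camera('side')
q=(P[...,2]>.085)&(P[...,2]<.105); q[:130]=0;q[240:]=0;q[:,:268]=0;q[:,350:]=0
q=cv2.morphologyEx(q.astype(np.uint8),cv2.MORPH_OPEN,np.ones((3,3)))
f,a=poly(t,q,.092); print(rect(f),q.sum(),'zmed',np.median(P[...,2][q>0]))
a=cv2.resize(t['frame'][110:240,250:400],None,fx=3,fy=3); b=cv2.resize(s['frame'][90:220,180:330],None,fx=3,fy=3)
cv2.imwrite('pics/p7.png',cv2.resize(np.hstack([a,b]),None,fx=.85,fy=.85)); go([])
```

```text
(array([ 562.5, -328.9,  111.8,   31. ]), np.float64(0.516)) 449 zmed 0.09125556377502075
now [ 446.6 -132.5  168.4] yaw 0.517 open 50.0 grip 0 F [ 0.8 -0.1 -0.6] t 42.7 q6 0.51
```

View pics/p7.png

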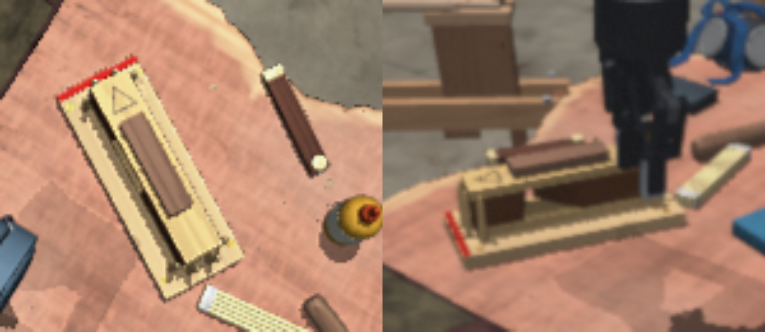

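The pad lies flat along the middle (left crop 120-190,112-215), the body is closed with the triangle up, and the bottle is standing. The gripper is clear, so I hand in.

```bash
python3 -c "
from bench import ctrl
print(ctrl.hand_in())"
```

```text
the job is handed in; nothing more can be done
None
```

The plane is laid up dry in the form and handed in at about 43 s: the last pictures show all five parts in order, triangle up and pad along the middle. The hand-in call returned no verdict.

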